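# Fetch the rear die from the full hook and fit it to the clay extruder

## Robot

A 6-joint arm with a two-finger parallel gripper is mounted at the origin on the work surface. World frame = base frame: x ahead of the robot, y to its left, z up, the work surface at z = 0. Lengths are in m, angles in degrees, forces in N, time in s.
With the tool pointing down it reaches from about 0.325 to 1 m from the base axis. Payload 5.1 kg.
Tool frame: the origin (TCP) lies on the centre line of the jaws, within the pads' length; the fingertips stand 8 mm ahead of it and the grasp point (between the pads) lies 11 mm behind it; x points along the fingers, y is the direction in which the jaws open and shut, and the axes are right-handed (so a half turn about x gives the same grasp; the last joint's range is limited). The gripper opens to 85 mm and grips with 20 to 120 N. Pads are 22 mm wide; open, the fingers measure 114 mm over their backs; the gripper's body (76 mm by 85 mm) begins 54 mm behind the grasp point. The pads swing forward as they close: fully open they stand 13 mm farther back than shut.
Start: joints at [63.736, 7.093, 94.555, -0, 78.352, -4.733], TCP at [0.239, 0.605, 0.239] pointing down, gripper open.
Joint ranges: [-149.61, 149.61], [-58.7, 133.49], [1.44, 155.28], [-77.14, 257.14], [18.33, 153.61], [-166.67, 166.67]. Speed limits (degrees/s): [147.25, 147.25, 180, 180, 180, 180].

## Interface

Orientations are given as [roll, pitch, yaw] about the fixed x, y, z axes, in that order (R = Rz(yaw) Ry(pitch) Rx(roll)).
In Python, from workcell import ctrl gives the robot as it stands.
- The arm moves only by the shell command python3 -m pendant 'ROWS'. ROWS is JSON, a list of rows, each a list of 7 numbers: the turn, a rotation vector about the tool's x, y, z in degrees, then the shift along the tool's x, y, z in cm, then the finger opening in cm, from 0 to 8.54. A call has 1 to 10 rows; each row is the pose to reach, as a shift and turn from the pose commanded when the call began, along the tool's axes at that moment; what a row does not reach only later rows make up. A row lasts 1/8 s, in which the tool goes at most 62.5 mm and 10.7 degrees, less where a joint would pass 70% of its speed; a pose out of reach is approached as far as the arm can. A call with a gripper value outside its range is refused whole. The fingers move at their own pace and stop on an object; the grip force is fixed at half the most. Time passes only in rows, so rows that repeat a pose let the fingers close. It gives the time, the measured TCP pose, the force and the opening at its end, in the units of the state.
- ctrl.observe(): the state, without advancing time (a new reading comes with each control period).
- ctrl.snapshot(name): name is "side" or "top" or "wrist"; returns the picture (384x512x3 uint8, red, green, blue); there is no depth.
- ctrl.get_calibration(name): a dict with "K" (3x3 intrinsics, pixels), "extrinsics" (4x4, takes a point from camera to world coordinates). Camera axes: x right, y down, z forward; pixel columns grow to the right and rows downward; lengths in m; the calibration is good to about 2 mm. A picture is of the moment at which its call begins: read the wrist's pose just before it. get_calibration takes no time and is no camera call; for the wrist camera it gives the pose at the moment of the call.
- ctrl.close_job(): hands the job in, once; it reports no verdict.
The state is a dict: "t": time; "joints": joint angles; "joint_vel": joint speeds; "tau": joint torques, N m; "position": TCP position; "ee_rot": TCP orientation; "wrist_force": force on the tool from outside, world axes, zero at the start; "moment": the same for the moment, N m; "finger_gap": finger opening in m.
Only numpy, scipy, OpenCV 4.12 (cv2) and the standard library are available. Lean on these libraries where they do the work, as an engineer would, in place of code of your own. Each camera call takes 0.05 s, during which the arm holds its last target.

## Task

The next run needs the die with the single square opening, which hangs rearmost on the full hook: move the two dies in front of it onto the spare hook, then take the square one, stand it in the die holder on the extruder's nose and push it down past the spring balls until it is fully home. Let no die fall, leave the other two hanging freely on the spare hook, and do not disturb the other things on the bench.

Things in the scene. Friction and masses are not known exactly. Their poses are not given: they have to be found in the camera images.
- die_square_mid (a point): Aluminium extruder die, an upright plate 8 mm thick (x), 110 mm tall, about 0.12 kg: body 70 mm wide (y) and 64 mm tall, above it a tab 40 mm wide and 46 mm tall with a 25 mm round hanging hole, centre 37 mm above this point. This point: plate centre, 55 mm above the lower edge. Pinch the tab's two side edges, from above. Single square opening 26 mm; hangs rearmost, next to the rail.
- die_round_mid (a point): Aluminium extruder die, an upright plate 8 mm thick (x), 110 mm tall, about 0.12 kg: body 70 mm wide (y) and 64 mm tall, above it a tab 40 mm wide and 46 mm tall with a 25 mm round hanging hole, centre 37 mm above this point. This point: plate centre, 55 mm above the lower edge. Pinch the tab's two side edges, from above. Single round opening 34 mm; hangs first or second from the tip.
- die_slot_mid (a point): Aluminium extruder die, an upright plate 8 mm thick (x), 110 mm tall, about 0.12 kg: body 70 mm wide (y) and 64 mm tall, above it a tab 40 mm wide and 46 mm tall with a 25 mm round hanging hole, centre 37 mm above this point. This point: plate centre, 55 mm above the lower edge. Pinch the tab's two side edges, from above. Two slots 44 x 10 mm; hangs first or second from the tip.
- hook_full_root (a point): Root, at the wooden rail, of the hook that starts full; on the rod's axis. The level fixed rod, 8 mm thick, runs along this frame's -x for 112 mm, then slopes up to its end at x = -128 mm, whose top is 12 mm above the axis. z up. Three dies hang on it about 30 mm apart, the rear one about 34 mm from here. The rack's highest part is 17 mm above the axis.
- hook_spare_root (a point): The same point of the equal, empty spare hook on the same rail, 150 mm to the left or right of the full one. A die hanging on a hook has its hole's centre 8.5 mm below the rod's axis.
- extruder: Clay extruder, fixed, barrel 150 mm high. Barrel along its x, nose to -x, z up; origin on the bench below the barrel's front flange. On the nose a black die holder on two tie rods: an open-topped slot for an upright die, width along y, centred on y = 0. How far the holder stands out differs and is not measured: the slot's mid plane is at x = -34 to -50 mm. Pushes under 50 N do not shift it.
- slot_floor (a point): Point on the slot's floor, 60 mm above the bench, at mid width, if the holder stood half-way out (x -42 mm of the extruder, true slot up to 8 mm to either side along x). Axes as the extruder's. Slot 74 mm wide, 11.5 mm front to back. Side walls and two front lips (8 mm thick) rise with flared entries to 70 mm above the floor; the middle of the front is open.
- tongue_top (a point): Top of the back stop, if the holder stood half-way out: a tongue 28 mm wide (y) rising behind the slot to 94 mm above its floor, so 24 mm above the lips; its front face is the slot's rear face, 5.75 mm behind the mid plane. Bringing a die gently back (+x) against it above the lips finds the slot by touch.
- ball_line (a point): Mid width at the height of two spring balls in the slot's side walls, 20 mm above its floor (holder half-way out). They stop a die about 19 mm short of home; it takes a push of about 10 N, for instance on the tab's top, to pass them, then the die stands on the slot's floor, tab top 170 mm above the bench, and stays.
- cup: white plastic cup with a red rim, 77 mm across, 85 mm tall, standing; origin under its centre. To be left alone.
- clay: lump of clay, 104 mm across, 78 mm tall; origin under its centre. To be left alone.
- paper_tube: brown paper tube, 52 mm across, 85 mm tall, standing open end up; origin under its centre. To be left alone.
- rolling_pin: wooden rolling pin lying along its x, 320 mm long, 44 mm thick; origin under its middle. To be left alone.
- jar: closed jar, 68 mm across, 90 mm tall; origin under its centre. To be left alone.
- rib: flat wooden rib, 110 x 55 x 6 mm, lying; origin under its centre. To be left alone.
- brush: flat brush lying along its x; origin under its middle. To be left alone.
There are look-alikes about, which are no part of the job. What is shaped like the part that bears die_round_mid but purple or yellow is not meant.

How it is judged:
By the outcome, as a careful person would: the job done as asked, in the order asked, and still so for the second after the job is handed in, with the robot touching nothing.
It also fails if it takes over 72 s, if anything falls off the work surface, if the arm or the gripper's body presses on something with over 40 N, if the wrist force passes 120 N, or if a joint passes its speed limit or range.

## Working session

There is one attempt and no reset: what is moved stays moved. The work goes in short steps, Python scripts to look and compute and a shell command to move; the robot and the scene stay as the last step left them, time stands still between calls to the robot, and variables do not carry over. Pictures are saved under pics/ and viewed, and the job is handed in when it is done.

```bash
ls; mkdir -p pics; python3 - <<'E'
from workcell import ctrl
import cv2
print(ctrl.observe())
for n in ["side","top","wrist"]:
    c=ctrl.get_calibration(n); print(n,c["K"],c["extrinsics"])
    cv2.imwrite(f"pics/{n}0.png",ctrl.snapshot(n)[:,:,::-1])
E
```

```text
pics
{'t': 0.0, 'joints': array([ 6.37348648e+01,  7.13394336e+00,  9.46348852e+01, -2.15609804e-03,
        7.83532718e+01, -4.73058521e+00]), 'joint_vel': array([0.10452867, 0.03517135, 0.04285141, 0.04183137, 0.06702358,
       0.06534135]), 'tau': array([-2.21442395e-03, -4.23617578e+01, -3.65445971e+01, -2.35461575e-04,
        7.10499138e-03, -3.64401895e-07]), 'position': array([0.23833505, 0.60407467, 0.23803968]), 'ee_rot': array([ -93.7401995 ,   89.87788138, -115.27431201]), 'wrist_force': array([-0.83909646, -0.14831984,  0.33965729]), 'moment': array([ 0.04938465, -0.03685277,  0.01252701]), 'finger_gap': 0.08518785996054981}
side [[347.69236158   0.         248.08149852]
 [  0.         347.69236158 193.23751769]
 [  0.           0.           1.        ]] [[-0.99646015 -0.06876656  0.04835627  0.49481919]
 [-0.08360822  0.75068663 -0.65534666  0.68500877]
 [ 0.00876553 -0.65706981 -0.75377876  0.95047467]
 [ 0.          0.          0.          1.        ]]
top [[354.46429472   0.         249.8483278 ]
 [  0.         354.46429472 192.73375603]
 [  0.           0.           1.        ]] [[-0.00685788 -0.99928936  0.03706413  0.513779  ]
 [-0.99996849  0.0067049  -0.00425024 -0.01768887]
 [ 0.0039987  -0.03709211 -0.99930385  1.32590627]
 [ 0.          0.          0.          1.        ]]
wrist [[297.65484093   0.         251.86533908]
 [  0.         297.65484093 185.76250718]
 [  0.           0.           1.        ]] [[ 0.3665832   0.89674521  0.24792092  0.17491698]
 [ 0.93038061 -0.35248336 -0.10073428  0.6301667 ]
 [-0.00294498  0.26758831 -0.96352884  0.37310439]
 [ 0.          0.          0.          1.        ]]
```

View pics/side0.png

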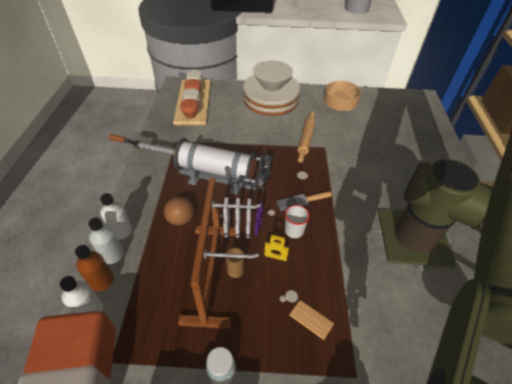

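View pics/top0.png

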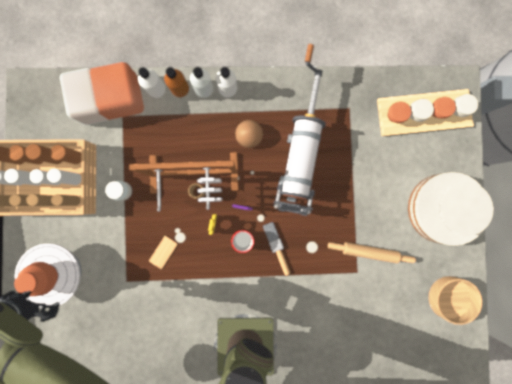

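View pics/wrist0.png

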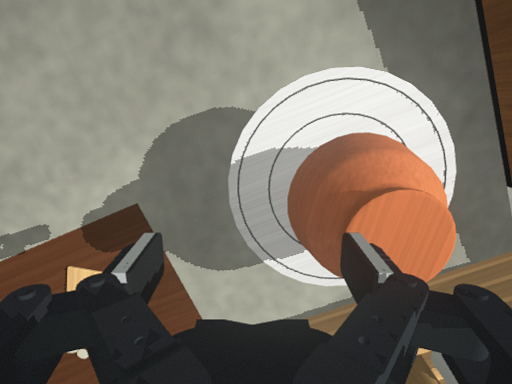

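```bash
python3 - <<'E'
import cv2
a=cv2.imread("pics/top0.png"); cv2.imwrite("pics/top0z.png",cv2.resize(a[120:290,120:360],None,fx=3.3,fy=3.3,interpolation=cv2.INTER_CUBIC))
a=cv2.imread("pics/side0.png"); cv2.imwrite("pics/side0z.png",cv2.resize(a[140:300,150:340],None,fx=3.7,fy=3.7,interpolation=cv2.INTER_CUBIC))
E
```

```text
(no output)
```

View pics/top0z.png

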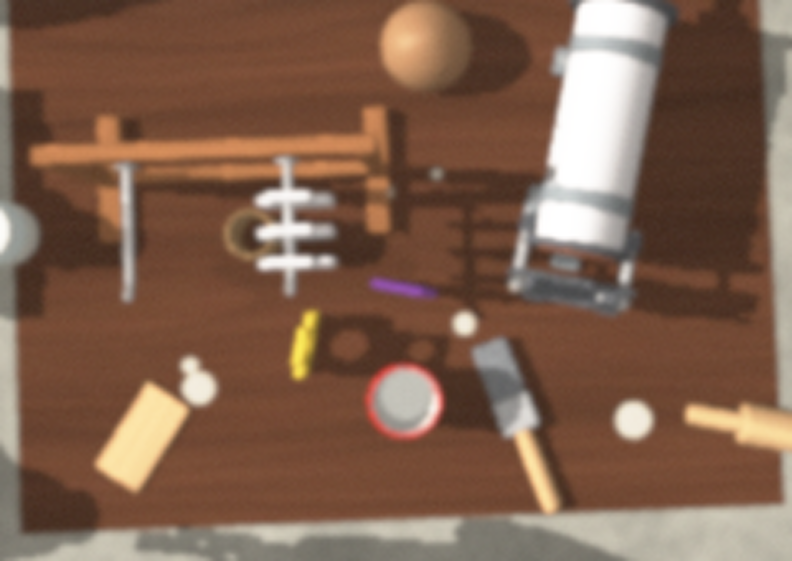

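View pics/side0z.png

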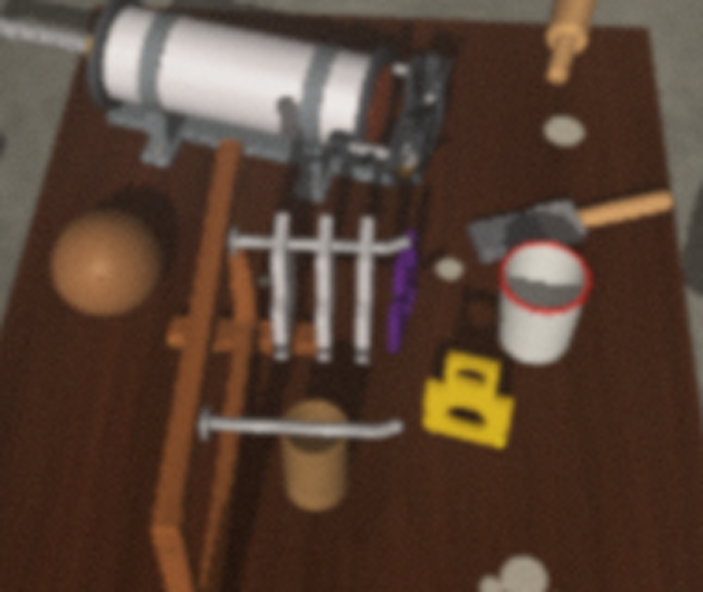

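```bash
cat > h.py <<'E'
import numpy as np, cv2
from workcell import ctrl
C={n:ctrl.get_calibration(n) for n in ("side","top")}
def ray(c,p):
    d=np.linalg.inv(c["K"])@np.array([p[0],p[1],1.]); E=c["extrinsics"]
    d=E[:3,:3]@d; return E[:3,3],d/np.linalg.norm(d)
def plane(c,p,z):
    o,d=ray(c,p); return o+d*(z-o[2])/d[2]
def tri(lst):
    A=np.zeros((3,3));b=np.zeros(3);R=[ray(c,p) for c,p in lst]
    for o,d in R:
        P=np.eye(3)-np.outer(d,d);A+=P;b+=P@o
    X=np.linalg.solve(A,b)
    return X,[1e3*np.linalg.norm((np.eye(3)-np.outer(d,d))@(X-o)) for o,d in R]
def proj(c,X):
    E=c["extrinsics"]; q=c["K"]@(E[:3,:3].T@(np.asarray(X)-E[:3,3])); return q[:2]/q[2]
tz=lambda x,y:(120+(x+.5)/3.3-.5,120+(y+.5)/3.3-.5)
sz=lambda x,y:(150+(x+.5)/3.7-.5,140+(y+.5)/3.7-.5)
E
python3 - <<'E'
from h import *
np.set_printoptions(precision=4,suppress=True)
for n,t,s in [("froot",(287,158),(234,241)),("ftip",(290,293),(408,239)),("sroot",(124,165),(206,424)),("stip",(128,300),(398,427)),
 ("d1",(295,262),(366,217)),("d2",(295,231),(325,215)),("d3",(295,198),(282,213))]:
    print(n,*tri([(C["top"],tz(*t)),(C["side"],sz(*s))]))
E
```

```text
froot [0.6318 0.1106 0.2334] [np.float64(1.2954482525421678), np.float64(1.2954482525421112)]
ftip [0.5065 0.1069 0.245 ] [np.float64(0.42728357780933895), np.float64(0.42728357780933146)]
sroot [0.6265 0.2628 0.2348] [np.float64(0.9537081645931799), np.float64(0.9537081645931591)]
stip [0.5022 0.2574 0.2404] [np.float64(0.7831887608664994), np.float64(0.7831887608662235)]
d1 [0.5358 0.1007 0.2586] [np.float64(0.6694147667684012), np.float64(0.6694147667682738)]
d2 [0.5645 0.1008 0.2577] [np.float64(1.017155932538167), np.float64(1.0171559325381454)]
d3 [0.595  0.1009 0.2567] [np.float64(1.1696011145247296), np.float64(1.1696011145247542)]
```

```bash
cat >> h.py <<'E'
from scipy.spatial.transform import Rotation as Ro
np.set_printoptions(precision=4,suppress=True)
def pose():
    s=ctrl.observe(); return np.array(s["position"]),Ro.from_euler("xyz",s["ee_rot"],degrees=True).as_matrix(),s
def togo(p,yaw_y):
    """row (turn deg, shift cm) to tool down with tool y at angle yaw_y (deg) in the world xy"""
    P,R,s=pose(); a=np.radians(yaw_y); x=np.array([0,0,-1.]); y=np.array([np.cos(a),np.sin(a),0])
    T=np.stack([x,y,np.cross(x,y)],1)
    return Ro.from_matrix(R.T@T).as_rotvec(degrees=True).round(2),(R.T@(np.asarray(p)-P)*100).round(2)
E
python3 - <<'E'
from h import *
P,R,s=pose(); print(P,R)
W=ctrl.get_calibration("wrist")["extrinsics"]
print(R.T@(W[:3,3]-P), R.T@W[:3,:3])
for n,a,b in [("barrel top front->rear mid",(592,195),(610,45))]:
    A=plane(C["top"],tz(*a),.15);B=plane(C["top"],tz(*b),.15);print(A,B,np.degrees(np.arctan2(*(B-A)[1::-1])))
for n,a,b in [("tongue?",(566,262),(566,262)),("holder",(575,290),(575,290))]: print(n,plane(C["top"],tz(*a),.15),plane(C["top"],tz(*a),.13))
E
```

```text
[0.2384 0.6042 0.2383] [[-0.0007  0.367   0.9302]
 [-0.0015  0.9302 -0.367 ]
 [-1.     -0.0017 -0.0001]]
[-0.1349  0.0007 -0.0686] [[ 0.001  -0.2677  0.9635]
 [ 1.      0.0007 -0.0009]
 [-0.0005  0.9635  0.2677]]
[ 0.6029 -0.1867  0.15  ] [ 0.755  -0.2067  0.15  ] -7.515445625055379
tongue? [ 0.5355 -0.1597  0.15  ] [ 0.5359 -0.1621  0.13  ]
holder [ 0.5073 -0.1684  0.15  ] [ 0.5072 -0.171   0.13  ]
```

```bash
python3 - <<'E'
from h import *
print(togo([.5,.15,.40],92))
E
```

```text
(array([-23.53,  -0.03,   0.09]), array([-16.12, -32.68,  41.  ]))
```

```bash
python3 -m pendant '[[0,0,0,-5,0,0,8.5],[-3,0,0,-10,-2,2.5,8.5],[-6,0,0,-13,-6,7.5,8.5],[-9,0,0,-15,-10,12.5,8.5],[-12,0,0,-16.1,-14,17.5,8.5],[-15,0,0,-16.1,-18,22.5,8.5],[-18,0,0,-16.1,-22,27.5,8.5],[-20,0,0,-16.1,-26,32.5,8.5],[-22,0,0,-16.1,-30,37.5,8.5],[-23.5,0,0,-16.1,-32.7,41,8.5]]'; python3 - <<'E'
from h import *
P,R,s=pose(); print(P,R[:,1],s["joints"],s["joint_vel"])
np.save("w1.npy",ctrl.get_calibration("wrist")["extrinsics"])
cv2.imwrite("pics/w1.png",ctrl.snapshot("wrist")[:,:,::-1])
E
```

```text
t: 1.4
position: [0.4991, 0.1503, 0.4001]
ee_rot: [52.1, 90.0, 54.1]
wrist_force: [1.3, 0.5, 0.1]
finger_gap: 0.0849
[0.4991 0.1503 0.4001] [-0.0352  0.9994  0.0002] [ 10.8553 -12.267   98.0893   0.0089  94.1683 -81.1627] [-53.5681  12.1836 -10.1294   0.1788  -2.1117 -64.8795]
```

View pics/w1.png

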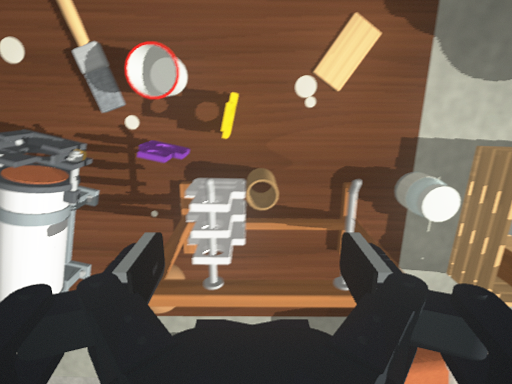

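```bash
python3 - <<'E'
from h import *
P,R,s=pose(); print(P,s["joint_vel"],s["t"])
W=ctrl.get_calibration("wrist"); np.save("w1.npy",W["extrinsics"])
im=ctrl.snapshot("wrist")[:,:,::-1]
cv2.imwrite("pics/w2.png",im)
cv2.imwrite("pics/w2a.png",cv2.resize(im[165:300,170:370],None,fx=4,fy=4,interpolation=cv2.INTER_CUBIC))
cv2.imwrite("pics/w2b.png",cv2.resize(im[100:300,0:150],None,fx=3,fy=3,interpolation=cv2.INTER_CUBIC))
E
```

```text
[0.502  0.1444 0.3995] [ 5.4683 -0.7222  1.5938  3.425   1.6382 11.7949] 1.45
```

View pics/w2a.png

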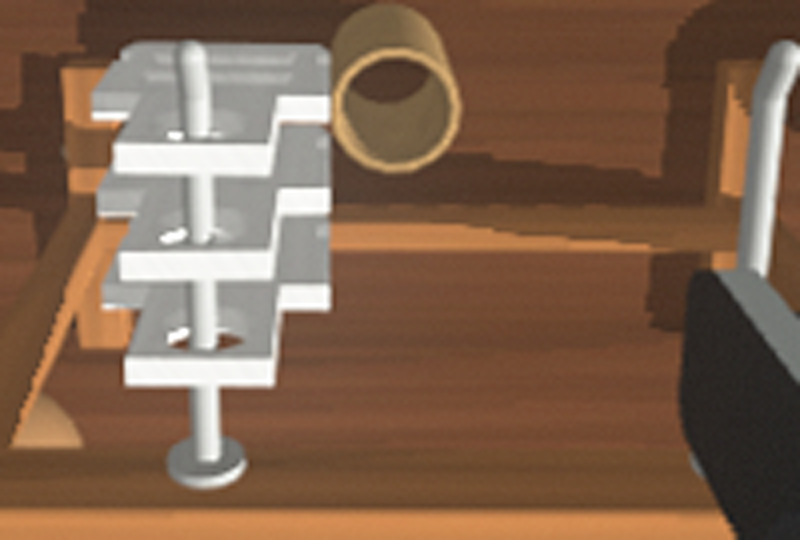

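View pics/w2b.png

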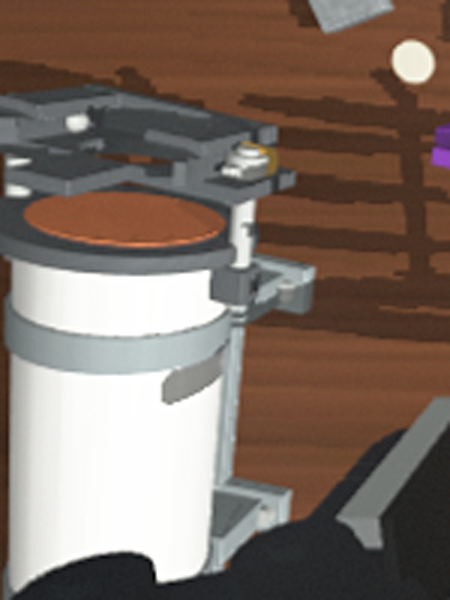

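```bash
python3 -m pendant '[[0,0,0,0,0,0,8.5],[0,0,0,0,0,0,8.5]]'; python3 - <<'E'
from h import *
P,R,s=pose(); print(P,s["joint_vel"],s["t"])
W=ctrl.get_calibration("wrist"); np.save("w3.npy",W["extrinsics"])
im=ctrl.snapshot("wrist")[:,:,::-1]
cv2.imwrite("pics/w3.png",im)
cv2.imwrite("pics/w3a.png",cv2.resize(im[165:295,175:375],None,fx=4,fy=4,interpolation=cv2.INTER_CUBIC))
E
```

```text
t: 1.75
position: [0.4981, 0.1534, 0.4003]
ee_rot: [105.3, 90.0, 107.3]
wrist_force: [-0.2, -0.0, 0.2]
finger_gap: 0.085
[0.4981 0.1534 0.4003] [ 0.6096 -0.2009 -0.1715 -0.0451  0.0201 -0.0977] 1.75
```

View pics/w3a.png

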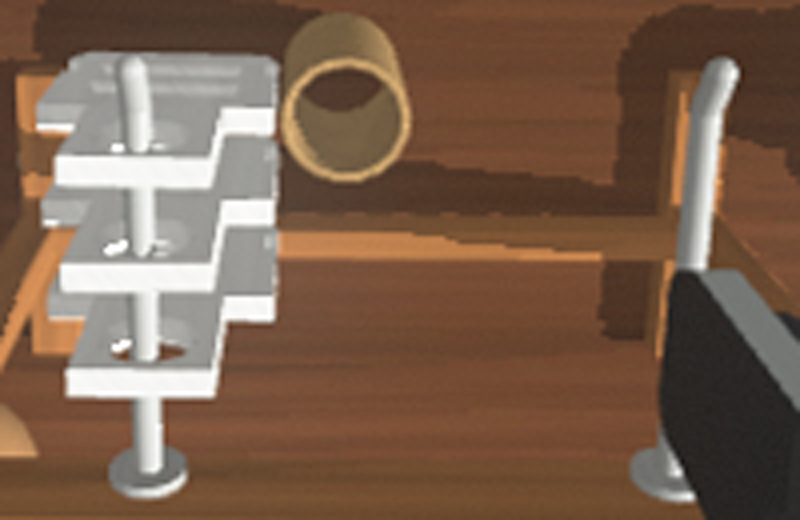

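```bash
cat >> h.py <<'E'
def wc(f):
    return {"K":ctrl.get_calibration("wrist")["K"],"extrinsics":np.load(f)}
E
python3 - <<'E'
from h import *
c=wc("w3.npy")
f=lambda x,y:(175+(x+.5)/4-.5,165+(y+.5)/4-.5)
for q in [[(56,156),(213,159),(60,185),(211,188)],[(62,264),(215,267),(67,291),(214,291)],[(68,368),(216,370),(71,396),(216,397)]]:
    for z in (.235,.24,.245,.25):
        a=[plane(c,f(*p),z) for p in q]
        print(z,"w",np.linalg.norm(a[0]-a[1]).round(4),np.linalg.norm(a[2]-a[3]).round(4),"c",np.mean(a,0),"yaw",np.degrees(np.arctan2(*(a[1]-a[0])[:2])), "th",((a[2]+a[3]-a[0]-a[1])/2)[0])
for n,t,s in [("ftip",(290,293),(408,239)),("stip",(128,300),(398,427)),("froot",(287,158),(234,241))]:
    w={"ftip":(134,68),"stip":(722,70),"froot":(147,468)}[n]
    print(n,*tri([(C["top"],tz(*t)),(C["side"],sz(*s)),(c,f(*w))]),*tri([(C["side"],sz(*s)),(c,f(*w))]))
    print(plane(c,f(*w),.234))
print(plane(c,f(673,470),.234))
E
```

```text
0.235 w 0.0418 0.0405 c [0.539  0.1091 0.235 ] yaw -0.9382781050194451 th 0.008203284885295148
0.24 w 0.0411 0.0398 c [0.5372 0.1098 0.24  ] yaw -0.9382781050194522 th 0.008066670788311026
0.245 w 0.0404 0.0391 c [0.5354 0.1105 0.245 ] yaw -0.9382781050194592 th 0.007930056691326903
0.25 w 0.0397 0.0384 c [0.5335 0.1112 0.25  ] yaw -0.9382781050194665 th 0.00779344259434267
0.235 w 0.0418 0.0404 c [0.5698 0.1102 0.235 ] yaw -0.878241105025548 th 0.0075808429581730175
0.24 w 0.0411 0.0397 c [0.5675 0.1109 0.24  ] yaw -0.8782411050257084 th 0.007454594750340271
0.245 w 0.0404 0.0391 c [0.5652 0.1116 0.245 ] yaw -0.878241105025717 th 0.007328346542507691
0.25 w 0.0397 0.0384 c [0.5628 0.1123 0.25  ] yaw -0.8782411050255655 th 0.0072020983346750556
0.235 w 0.0415 0.0409 c [0.6018 0.1111 0.235 ] yaw -1.2366571023391688 th 0.008615798995330215
0.24 w 0.0408 0.0402 c [0.5989 0.1118 0.24  ] yaw -1.2366571023393114 th 0.008472315059809166
0.245 w 0.0401 0.0395 c [0.596  0.1125 0.245 ] yaw -1.2366571023392998 th 0.008328831124287839
0.25 w 0.0394 0.0389 c [0.5932 0.1131 0.25  ] yaw -1.2366571023391273 th 0.008185347188766678
ftip [0.5067 0.1084 0.246 ] [np.float64(1.6412161109580905), np.float64(0.8983300587803154), np.float64(2.1152978333598176)] [0.5061 0.1111 0.2502] [np.float64(0.12710016253252393), np.float64(0.12710016253227333)]
[0.5105 0.1088 0.234 ]
stip [0.5025 0.2582 0.2425] [np.float64(1.727977688319281), np.float64(0.5868396299340712), np.float64(1.2742647090512458)] [0.503  0.2591 0.2433] [np.float64(0.09061389835943982), np.float64(0.09061389835945886)]
[0.5054 0.2625 0.234 ]
froot [0.6316 0.111  0.2326] [np.float64(1.6370565368812555), np.float64(1.276322212055894), np.float64(1.2352662560503131)] [0.6299 0.1119 0.2345] [np.float64(0.5219235914900673), np.float64(0.5219235914898053)]
[0.6297 0.1122 0.234 ]
[0.6248 0.2638 0.234 ]
```

```bash
python3 - <<'E'
from h import *
print(togo([.536,.110,.216],91.8))
E
```

```text
(array([ 0.29,  0.01, -0.01]), array([18.44, -4.49,  3.63]))
```

```bash
python3 -m pendant '[[0,0,0,3,-1.2,1,8.5],[0.1,0,0,7,-2.5,2.5,8.5],[0.2,0,0,9,-4.1,3.6,8.5],[0.2,0,0,9,-4.1,3.6,8.5],[0.2,0,0,9,-4.1,3.6,8.5]]'; python3 - <<'E'
from h import *
for i in range(2):
    P,R,s=pose(); print(P,s["joint_vel"])
    print(togo([.536,.110,.216],91.8))
    W=ctrl.get_calibration("wrist"); np.save("w4.npy",W["extrinsics"])
    im=ctrl.snapshot("wrist")[:,:,::-1]
cv2.imwrite("pics/w4.png",im)
E
```

```text
t: 2.42
position: [0.5364, 0.113, 0.3121]
ee_rot: [12.7, 89.9, 14.4]
wrist_force: [-0.2, 0.1, 1.0]
finger_gap: 0.085
[0.5364 0.113  0.3121] [ 0.2326 -0.5895 -0.6517 -0.1391 -0.1157 -0.0377]
(array([-0.01,  0.13, -0.03]), array([ 9.61, -0.3 , -0.07]))
[0.5365 0.1131 0.3125] [ 0.1444 -0.2486 -0.1422 -0.0639 -0.157  -0.1245]
(array([-0.  ,  0.18, -0.03]), array([ 9.65, -0.31, -0.09]))
```

View pics/w4.png

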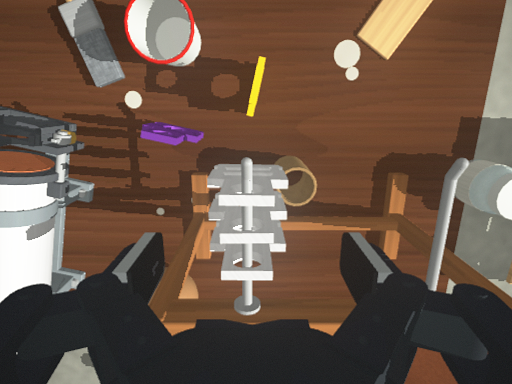

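```bash
python3 - <<'E'
from h import *
c=wc("w4.npy"); im=cv2.imread("pics/w4.png")
g=im.min(2)>225
for r0,r1 in((192,210),(230,246),(268,284)):
    m=np.zeros(g.shape,np.uint8); m[r0:r1,205:290]=g[r0:r1,205:290]
    n,l,st,ce=cv2.connectedComponentsWithStats(m); i=1+st[1:,4].argmax(); print(st[i],ce[i])
    x,y,w,h,_=st[i]; P=[plane(c,p,.243) for p in ((x-.5,y+h/2-.5),(x+w-.5,y+h/2-.5))]; print(P,(P[0]+P[1])/2,P[1][1]-P[0][1])
    print(proj(c,[.536,.110,.243]))
E
```

```text
[219 195  55  15 577] [245.8648 200.3085]
[array([0.5381, 0.0897, 0.243 ]), array([0.5369, 0.1295, 0.243 ])] [0.5375 0.1096 0.243 ] 0.039794961845497134
[246.5558 200.0346]
[220 233  53  13 491] [246.2077 238.0733]
[array([0.5674, 0.0905, 0.243 ]), array([0.5662, 0.1303, 0.243 ])] [0.5668 0.1104 0.243 ] 0.03975784067530801
[246.5558 200.0346]
[221 271  51  13 465] [246.2258 275.1204]
[array([0.5998, 0.0914, 0.243 ]), array([0.5986, 0.1312, 0.243 ])] [0.5992 0.1113 0.243 ] 0.03975890313408875
[246.5558 200.0346]
```

```bash
python3 -m pendant '[[0,0,0,3,-0.3,0,8.5],[0,0,0,7,-0.35,0,8.5],[0,0,0,9.4,-0.35,0,8.5],[0,0,0,9.7,-0.35,0,6],[0,0,0,9.7,-0.35,0,5]]'; python3 -m pendant '[[0,0,0,0,0,0,4.4],[0,0,0,0,0,0,3.5],[0,0,0,0,0,0,3.5],[0,0,0,0,0,0,3.5]]'; python3 - <<'E'
from h import *
P,R,s=pose(); print(P,s["joint_vel"])
im=ctrl.snapshot("wrist")[:,:,::-1]
cv2.imwrite("pics/w5.png",im)
E
```

```text
t: 3.15
position: [0.5368, 0.1093, 0.2151]
ee_rot: [4.6, 89.9, 6.4]
wrist_force: [0.6, -1.0, 0.1]
finger_gap: 0.0514
t: 3.65
position: [0.5371, 0.1093, 0.2155]
ee_rot: [11.9, 89.8, 13.7]
wrist_force: [-0.3, 1.2, 6.1]
finger_gap: 0.0388
[0.5371 0.1093 0.2155] [-0.0014  0.003   0.135   0.0346  0.1236 -0.0164]
```

View pics/w5.png

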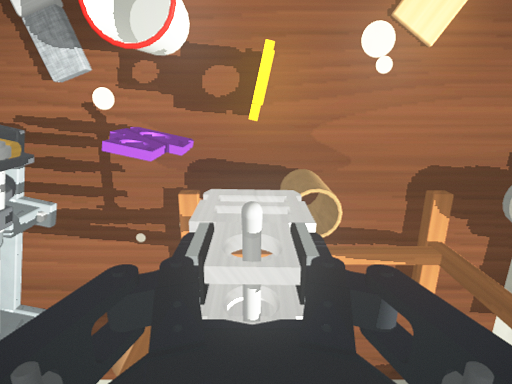

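```bash
python3 -m pendant '[[0,0,0,-0.6,0,0,3.5],[0,0,0,-1.25,0,0,3.5],[0,0,0,-1.25,0,0,3.5],[0,0,0,-1.25,0,-0.5,3.5]]'; python3 - <<'E'
from h import *
P,R,s=pose(); print(P,s["joint_vel"])
im=ctrl.snapshot("wrist")[:,:,::-1]
im=np.hstack([im[150:350,150:400],ctrl.snapshot("side")[160:260,190:315,::-1].repeat(2,0).repeat(2,1)])
cv2.imwrite("pics/w6.png",im)
E
```

```text
t: 4.2
position: [0.5308, 0.1088, 0.2254]
ee_rot: [-169.2, 90.0, -167.4]
wrist_force: [0.0, -0.6, -1.5]
finger_gap: 0.0391
[0.5308 0.1088 0.2254] [ 0.4271 -5.5925  5.5375  0.0694  0.7141  0.2974]
```

View pics/w6.png

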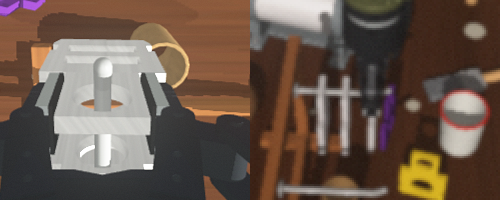

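```bash
python3 -m pendant '[[0,0,0,-0.25,0,-0.5,3.5],[0,0,0,-0.3,0,-2,3.5],[0,0,0,-0.3,0,-3.5,3.5],[0,0,0,-0.3,0,-5,3.5],[0,0,0,-0.3,0,-6.5,3.5],[0,0,0,-0.3,0,-6.5,3.5]]'; python3 - <<'E'
from h import *
P,R,s=pose(); print(P,s["joint_vel"])
im=ctrl.snapshot("wrist")[:,:,::-1]
im=np.hstack([im[150:350,150:400],ctrl.snapshot("side")[160:260,190:315,::-1].repeat(2,0).repeat(2,1)])
cv2.imwrite("pics/w7.png",im)
E
```

```text
t: 5.05
position: [0.4652, 0.1069, 0.2289]
ee_rot: [2.7, 90.0, 4.4]
wrist_force: [0.0, 0.0, -1.3]
finger_gap: 0.0388
[0.4652 0.1069 0.2289] [-0.0847  1.4944 -1.6539 -0.0014 -0.8157 -0.07  ]
```

View pics/w7.png

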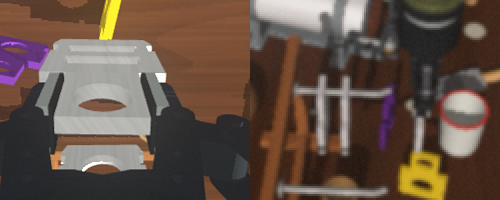

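```bash
python3 -m pendant '[[0,0,0,0,1.5,0,3.5],[0,0,0,0,4,0,3.5],[0,0,0,0,7.5,0,3.5],[0,0,0,0,11,0,3.5],[0,0,0,0,13.7,0,3.5],[0,0,0,0,15,0,3.5],[0,0,0,0,15,0,3.5]]'; python3 - <<'E'
from h import *
P,R,s=pose(); print(P,s["joint_vel"])
np.save("w8.npy",ctrl.get_calibration("wrist")["extrinsics"])
im=ctrl.snapshot("wrist")[:,:,::-1]
cv2.imwrite("pics/w8f.png",im)
im=np.hstack([im[150:350,150:400],ctrl.snapshot("side")[180:280,190:315,::-1].repeat(2,0).repeat(2,1)])
cv2.imwrite("pics/w8.png",im)
E
```

```text
t: 6.02
position: [0.4615, 0.2575, 0.2286]
ee_rot: [-136.0, 90.0, -134.2]
wrist_force: [-0.2, -0.2, -1.4]
finger_gap: 0.0388
[0.4615 0.2575 0.2286] [-1.6441 -0.8445  0.7672 -0.4317  0.247  -0.3893]
```

View pics/w8f.png

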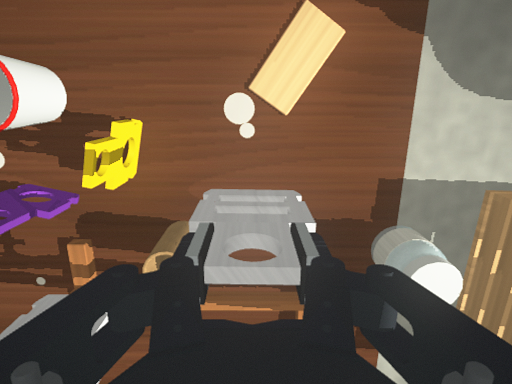

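View pics/w8.png

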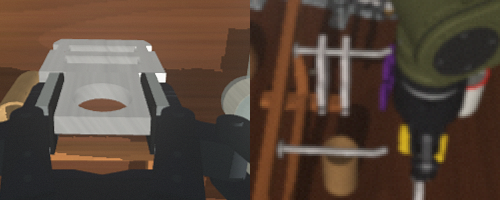

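```bash
python3 -m pendant '[[0,0,0,0,0,1,3.5],[0,0,0,0,0,2.5,3.5],[0,0,0,0,0,4,3.5],[0,0,0,0,0,5.5,3.5],[0,0,0,0,0,6.5,3.5],[0,0,0,0,0,6.5,3.5]]'; python3 - <<'E'
from h import *
P,R,s=pose(); print(P,s["joint_vel"])
im=ctrl.snapshot("wrist")[:,:,::-1]
im=np.hstack([im[150:350,150:400],ctrl.snapshot("side")[180:280,190:315,::-1].repeat(2,0).repeat(2,1)])
cv2.imwrite("pics/w9.png",im)
E
```

```text
t: 6.88
position: [0.5271, 0.2587, 0.2286]
ee_rot: [-166.2, 90.0, -164.5]
wrist_force: [-0.2, 0.0, -1.0]
finger_gap: 0.0391
[0.5271 0.2587 0.2286] [ 0.4706 -1.0094  1.1428  0.1981  0.314   0.058 ]
```

View pics/w9.png

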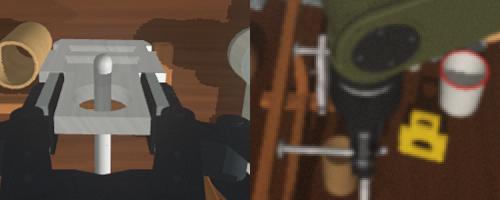

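```bash
python3 -m pendant '[[0,0,0,0,0,1.2,3.5],[0,0,0,0,0.05,2.8,3.5],[0,0,0,0,0.05,4.4,3.5],[0,0,0,0,0.05,5.6,3.5],[0,0,0,0,0.05,5.6,3.5],[0,0,0,0.6,0.05,5.6,3.5],[0,0,0,1.1,0.05,5.6,3.5],[0,0,0,1.3,0.05,5.6,3.5],[0,0,0,1.3,0.05,5.6,3.5]]'
```

```text
t: 8.1
position: [0.5823, 0.2611, 0.2159]
ee_rot: [17.6, 90.0, 19.4]
wrist_force: [-0.3, 0.1, -1.2]
finger_gap: 0.039
```

```bash
python3 -m pendant '[[0,0,0,0.1,0,0,3.5],[0,0,0,0.15,0,0,3.5]]';  python3 -m pendant '[[0,0,0,0.1,0,0,3.5],[0,0,0,0.1,0,0,3.5]]'
```

```text
t: 8.35
position: [0.5825, 0.2612, 0.2155]
ee_rot: [25.3, 90.0, 27.0]
wrist_force: [-4.5, -1.3, 5.6]
finger_gap: 0.0392
t: 8.6
position: [0.5826, 0.2612, 0.2154]
ee_rot: [20.4, 89.9, 22.2]
wrist_force: [-5.2, -1.4, 7.1]
finger_gap: 0.039
```

```bash
python3 -m pendant '[[0,0,0,-0.15,0,0,3.5],[0,0,0,-0.15,0,0,4.0],[0,0,0,-0.15,0,0,4.3],[0,0,0,-0.15,0,0,4.6],[0,0,0,-0.15,0,0,5],[0,0,0,-0.15,0,0,6],[0,0,0,-0.15,0,0,7]]'; python3 - <<'E'
from h import *
P,R,s=pose(); print(P,s["wrist_force"])
im=ctrl.snapshot("wrist")[:,:,::-1]
im=np.hstack([im[150:350,150:400],ctrl.snapshot("side")[180:280,190:315,::-1].repeat(2,0).repeat(2,1)])
cv2.imwrite("pics/w10.png",im)
E
```

```text
t: 9.48
position: [0.5824, 0.261, 0.2147]
ee_rot: [-150.3, 90.0, -148.6]
wrist_force: [-1.1, -0.6, -0.0]
finger_gap: 0.07
[0.5824 0.261  0.2147] [-1.0805 -0.5703 -0.0483]
```

View pics/w10.png

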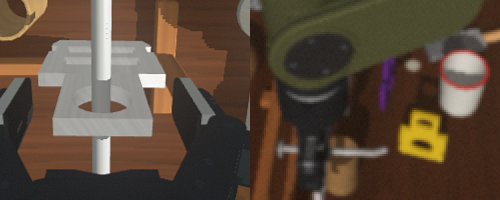

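```bash
python3 -m pendant '[[0,0,0,-3,0,0,7],[0,0,0,-7,0,0,7.5],[0,0,0,-10,-2,-0.5,8.5],[0,0,0,-10,-6.5,-1.5,8.5],[0,0,0,-10,-11,-2,8.5],[0,0,0,-10,-14,-2.1,8.5],[0,0,0,-10,-15,-2.1,8.5],[0,0,0,-10,-15,-2.1,8.5]]'; python3 - <<'E'
from h import *
P,R,s=pose(); print(P,s["joint_vel"])
print(togo([.567,.1104,.2155],91.8))
W=ctrl.get_calibration("wrist"); np.save("w11.npy",W["extrinsics"])
im=ctrl.snapshot("wrist")[:,:,::-1]
cv2.imwrite("pics/w11.png",im)
E
```

```text
t: 10.58
position: [0.5662, 0.1104, 0.3149]
ee_rot: [80.5, 90.0, 82.3]
wrist_force: [0.4, -0.1, -0.8]
finger_gap: 0.0848
[0.5662 0.1104 0.3149] [ 1.3216  0.4198 -0.2447  0.2899 -0.0364  0.1947]
(array([-0.08,  0.  , -0.03]), array([ 9.94, -0.01,  0.08]))
```

View pics/w11.png

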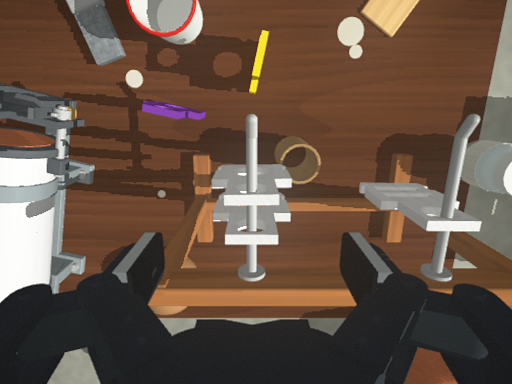

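```bash
python3 - <<'E'
from h import *
c=wc("w11.npy"); im=cv2.imread("pics/w11.png")
g=im.min(2)>225
for r0,r1 in((190,210),(230,248)):
    m=np.zeros(g.shape,np.uint8); m[r0:r1,205:290]=g[r0:r1,205:290]
    n,l,st,ce=cv2.connectedComponentsWithStats(m); i=1+st[1:,4].argmax(); print(st[i],ce[i])
    x,y,w,h,_=st[i]; P=[plane(c,p,.243) for p in ((x-.5,y+h/2-.5),(x+w-.5,y+h/2-.5))]; print((P[0]+P[1])/2,P[1][1]-P[0][1])
E
```

```text
[224 195  55  15 557] [251.1634 199.6409]
[0.5677 0.1106 0.243 ] 0.04024943042654308
[226 235  52  13 473] [251.3383 239.1226]
[0.5989 0.1119 0.243 ] 0.039513818956695035
```

```bash
python3 -m pendant '[[0,0,0,3,0,0.1,8.5],[0,0,0,7,0,0.1,8.5],[0,0,0,9.6,0,0.1,8.5],[0,0,0,9.8,0,0.1,6.5],[0,0,0,9.8,0,0.1,5.2],[0,0,0,9.8,0,0.1,4.5],[0,0,0,9.8,0,0.1,3.5],[0,0,0,9.8,0,0.1,3.5],[0,0,0,9.8,0,0.1,3.5]]'; python3 -m pendant '[[0,0,0,-0.6,0,0,3.5],[0,0,0,-1.2,0,0,3.5],[0,0,0,-1.4,0,0,3.5],[0,0,0,-1.4,0,0,3.5]]'; python3 - <<'E'
from h import *
P,R,s=pose(); print(P,s["joint_vel"])
im=ctrl.snapshot("wrist")[:,:,::-1]
im=np.hstack([im[150:350,150:400],ctrl.snapshot("side")[160:260,190:315,::-1].repeat(2,0).repeat(2,1)])
cv2.imwrite("pics/w12.png",im)
E
```

```text
t: 11.75
position: [0.5683, 0.1109, 0.219]
ee_rot: [15.0, 89.8, 16.7]
wrist_force: [0.6, 3.3, 5.6]
finger_gap: 0.0392
t: 12.25
position: [0.567, 0.1104, 0.2307]
ee_rot: [-157.5, 90.0, -155.7]
wrist_force: [0.3, 0.2, -2.5]
finger_gap: 0.0391
[0.567  0.1104 0.2307] [ 0.0439  0.188   0.2502 -0.0373  0.0379 -0.0441]
```

View pics/w12.png

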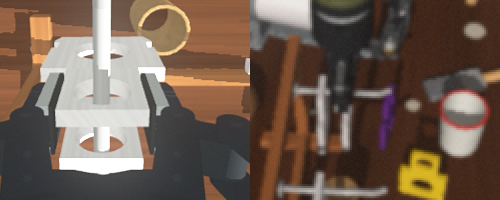

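```bash
python3 -m pendant '[[0,0,0,-0.1,0,-1,3.5],[0,0,0,-0.1,0,-2.5,3.5],[0,0,0,-0.1,0,-4,3.5],[0,0,0,-0.1,0,-5.5,3.5],[0,0,0,-0.1,0,-7,3.5],[0,0,0,-0.1,0,-8.5,3.5],[0,0,0,-0.1,0,-9.7,3.5],[0,0,0,-0.1,0,-9.7,3.5]]'; python3 - <<'E'
from h import *
P,R,s=pose(); print(P,s["joint_vel"])
im=ctrl.snapshot("wrist")[:,:,::-1]
im=np.hstack([im[150:350,150:400],ctrl.snapshot("side")[160:260,190:315,::-1].repeat(2,0).repeat(2,1)])
cv2.imwrite("pics/w13.png",im)
E
```

```text
t: 13.35
position: [0.4695, 0.1075, 0.2319]
ee_rot: [3.6, 90.0, 5.4]
wrist_force: [-0.6, -0.0, -1.2]
finger_gap: 0.0385
[0.4695 0.1075 0.2319] [-0.2176  1.3292 -1.3149 -0.0322 -0.7287 -0.055 ]
```

View pics/w13.png

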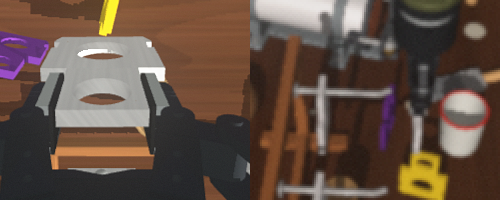

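```bash
python3 -m pendant '[[0,0,0,0,1.5,0,3.5],[0,0,0,0,4,0,3.5],[0,0,0,0,7.5,0,3.5],[0,0,0,0,11,0,3.5],[0,0,0,0,13.7,0,3.5],[0,0,0,0,15,0,3.5],[0,0,0,0,15,0,3.5],[0,0,0,0,15,0,3.5]]'; python3 -m pendant '[[0,0,0,0,0,1,3.5],[0,0,0,0,0,2.5,3.5],[0,0,0,0,0,4,3.5],[0,0,0,0,0,5.2,3.5],[0,0,0,0,0,5.2,3.5]]';python3 - <<'E'
from h import *
P,R,s=pose(); print(P,s["joint_vel"])
im=ctrl.snapshot("wrist")[:,:,::-1]
im=np.hstack([im[150:350,150:400],ctrl.snapshot("side")[160:260,190:315,::-1].repeat(2,0).repeat(2,1)])
cv2.imwrite("pics/w14.png",im)
E
```

```text
t: 14.45
position: [0.4656, 0.2569, 0.2317]
ee_rot: [-113.6, 90.0, -111.9]
wrist_force: [-0.5, -0.1, -2.1]
finger_gap: 0.0392
t: 15.08
position: [0.5184, 0.2589, 0.2316]
ee_rot: [-160.4, 90.0, -158.7]
wrist_force: [-0.2, 0.6, -1.2]
finger_gap: 0.0384
[0.5184 0.2589 0.2316] [ 0.5163 -1.2107  1.4353  0.162   0.5056  0.1591]
```

View pics/w14.png

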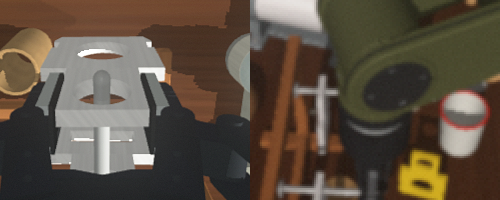

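```bash
python3 -m pendant '[[0,0,0,0,0,1.2,3.5],[0,0,0,0,0,2.5,3.5],[0,0,0,0,0,2.8,3.5],[0,0,0,0.6,0,2.8,3.5],[0,0,0,1.0,0,2.8,3.5],[0,0,0,1.2,0,2.8,3.5],[0,0,0,1.3,0,2.8,3.5],[0,0,0,1.3,0,2.8,3.5]]'
```

```text
t: 16.18
position: [0.5454, 0.26, 0.2192]
ee_rot: [19.7, 90.0, 21.5]
wrist_force: [-0.5, 0.6, 1.1]
finger_gap: 0.0389
```

```bash
python3 -m pendant '[[0,0,0,0,0,0,4.0],[0,0,0,0,0,0,4.3],[0,0,0,0,0,0,4.6],[0,0,0,0,0,0,5],[0,0,0,0,0,0,6],[0,0,0,0,0,0,7],[0,0,0,-3,0,0,7.5],[0,0,0,-7,0,0,8.5],[0,0,0,-9.5,0,0,8.5]]'; python3 -m pendant '[[0,0,0,0,-2,0.5,8.5],[0,0,0,0,-6,2,8.5],[0,0,0,0,-11,4,8.5],[0,0,0,0,-14,4.8,8.5],[0,0,0,0,-15,4.8,8.5],[0,0,0,0,-15,4.8,8.5]]'; python3 - <<'E'
from h import *
P,R,s=pose(); print(P,s["joint_vel"])
print(togo([.5985,.1115,.216],91.8))
W=ctrl.get_calibration("wrist"); np.save("w15.npy",W["extrinsics"])
im=ctrl.snapshot("wrist")[:,:,::-1]
cv2.imwrite("pics/w15.png",im)
im=ctrl.snapshot("side")[:,:,::-1]
cv2.imwrite("pics/s15.png",cv2.resize(im[140:300,150:340],None,fx=3.7,fy=3.7,interpolation=cv2.INTER_CUBIC))
E
```

```text
t: 17.3
position: [0.5459, 0.2601, 0.3163]
ee_rot: [18.5, 89.8, 20.2]
wrist_force: [0.1, 0.2, 0.5]
finger_gap: 0.0849
t: 18.05
position: [0.5976, 0.1107, 0.3125]
ee_rot: [175.6, 89.9, 177.3]
wrist_force: [-0.8, -0.1, -0.8]
finger_gap: 0.085
[0.5976 0.1107 0.3125] [ 1.6262 -0.2229 -0.5384  0.2618  0.095   0.233 ]
(array([-0.11, -0.11, -0.01]), array([9.65, 0.08, 0.11]))
```

View pics/w15.png

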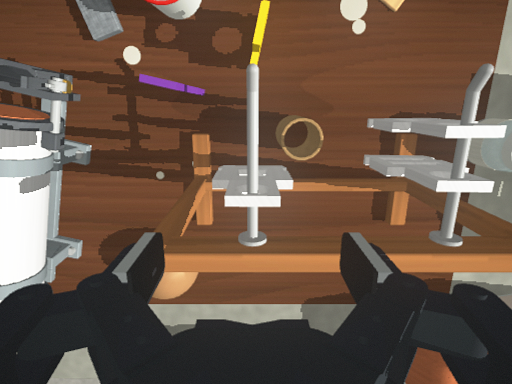

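View pics/s15.png

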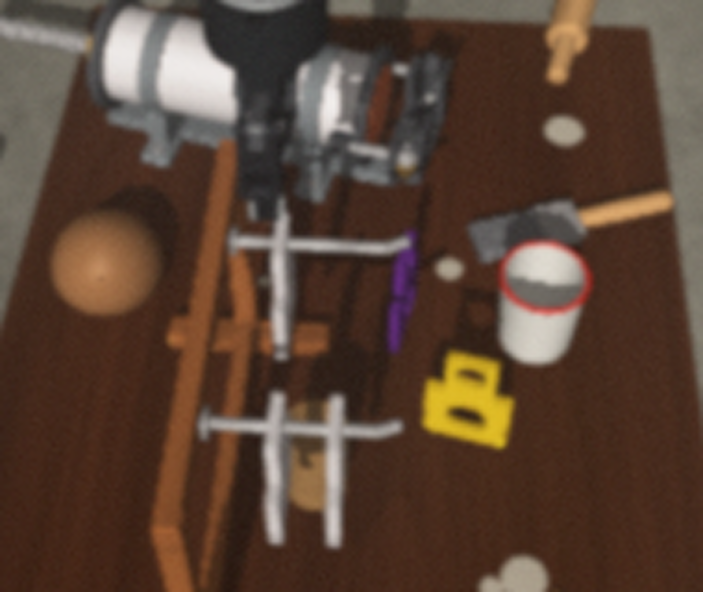

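```bash
python3 -m pendant '[[0,0,0,3,0.05,0.1,8.5],[0,0,0,7,0.08,0.1,8.5],[0,0,0,9.2,0.08,0.1,8.5],[0,0,0,9.5,0.08,0.1,6.5],[0,0,0,9.5,0.08,0.1,5.2],[0,0,0,9.5,0.08,0.1,4.5],[0,0,0,9.5,0.08,0.1,3.5],[0,0,0,9.5,0.08,0.1,3.5],[0,0,0,9.5,0.08,0.1,3.5]]'; python3 -m pendant '[[0,0,0,-0.6,0,0,3.5],[0,0,0,-1.2,0,0,3.5],[0,0,0,-1.4,0,0,3.5],[0,0,0,-1.4,0,0,3.5]]'; python3 - <<'E'
from h import *
P,R,s=pose(); print(P,s["joint_vel"])
im=ctrl.snapshot("wrist")[:,:,::-1]
im=np.hstack([im[150:350,150:400],ctrl.snapshot("side")[160:260,190:315,::-1].repeat(2,0).repeat(2,1)])
cv2.imwrite("pics/w16.png",im)
E
```

```text
t: 19.27
position: [0.6002, 0.1125, 0.2211]
ee_rot: [8.1, 89.8, 9.8]
wrist_force: [0.2, 0.4, 5.4]
finger_gap: 0.0389
t: 19.77
position: [0.599, 0.1122, 0.2327]
ee_rot: [-169.1, 90.0, -167.3]
wrist_force: [0.5, 0.6, -1.5]
finger_gap: 0.0388
[0.599  0.1122 0.2327] [ 0.0368  0.1514  0.3235 -0.0349 -0.028   0.0573]
```

View pics/w16.png

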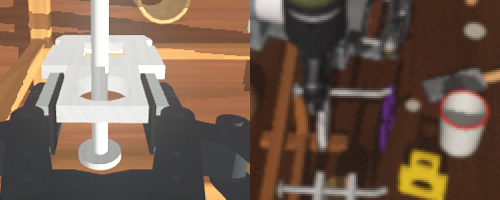

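```bash
python3 -m pendant '[[0,0,0,-0.05,0,-1,3.5],[0,0,0,-0.1,0,-2.5,3.5],[0,0,0,-0.1,0,-4,3.5],[0,0,0,-0.1,0,-5.5,3.5],[0,0,0,-0.1,0,-7,3.5],[0,0,0,-0.1,0,-8.5,3.5],[0,0,0,-0.1,0,-10,3.5],[0,0,0,-0.1,0,-11.5,3.5],[0,0,0,-0.1,0,-12.5,3.5],[0,0,0,-0.1,0,-12.5,3.5]]'; python3 - <<'E'
from h import *
P,R,s=pose(); print(P,s["joint_vel"])
print(togo([.48,-.02,.33],82.5))
im=ctrl.snapshot("wrist")[:,:,::-1]
im=np.hstack([im[150:350,150:400],ctrl.snapshot("side")[160:260,190:315,::-1].repeat(2,0).repeat(2,1)])
cv2.imwrite("pics/w17.png",im)
E
```

```text
t: 21.12
position: [0.4736, 0.1084, 0.234]
ee_rot: [1.7, 90.0, 3.5]
wrist_force: [0.2, -0.3, -0.7]
finger_gap: 0.0386
[0.4736 0.1084 0.234 ] [-0.1296  1.3002 -1.0682  0.0631 -0.5523 -0.0263]
(array([ 9.27,  0.03, -0.  ]), array([ -9.6 , -12.85,   0.25]))
```

View pics/w17.png

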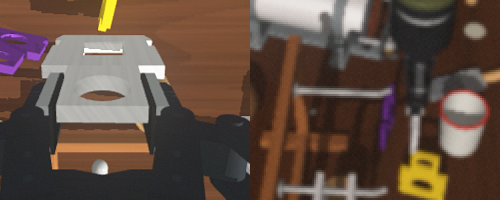

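```bash
python3 -m pendant '[[0,0,0,-2.5,0,0,3.5],[2,0,0,-5.5,-2,0,3.5],[4,0,0,-8,-5,0.2,3.5],[6,0,0,-9.6,-8.5,0.2,3.5],[8,0,0,-9.6,-11.5,0.2,3.5],[9.3,0,0,-9.6,-12.9,0.2,3.5],[9.3,0,0,-9.6,-12.9,0.2,3.5],[9.3,0,0,-9.6,-12.9,0.2,3.5]]'; python3 - <<'E'
from h import *
P,R,s=pose(); print(P,s["joint_vel"])
np.save("w18.npy",ctrl.get_calibration("wrist")["extrinsics"])
im=ctrl.snapshot("wrist")[:,:,::-1]
cv2.imwrite("pics/w18.png",im)
cv2.imwrite("pics/w18a.png",cv2.resize(im[100:300,0:200],None,fx=3,fy=3,interpolation=cv2.INTER_CUBIC))
E
```

```text
t: 22.22
position: [0.4801, -0.0198, 0.3294]
ee_rot: [146.0, 89.9, 138.5]
wrist_force: [0.5, 0.3, -1.3]
finger_gap: 0.0385
[ 0.4801 -0.0198  0.3294] [ 0.5181 -0.1002  0.0095 -0.1795 -0.0191 -0.04  ]
```

View pics/w18.png

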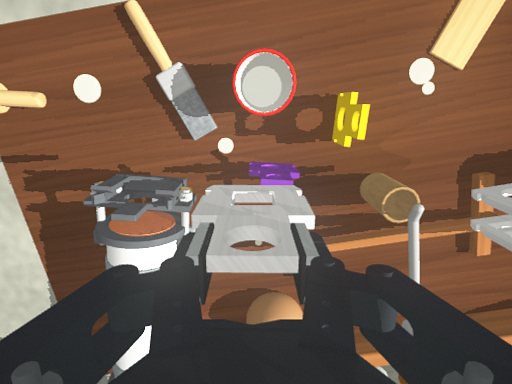

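View pics/w18a.png

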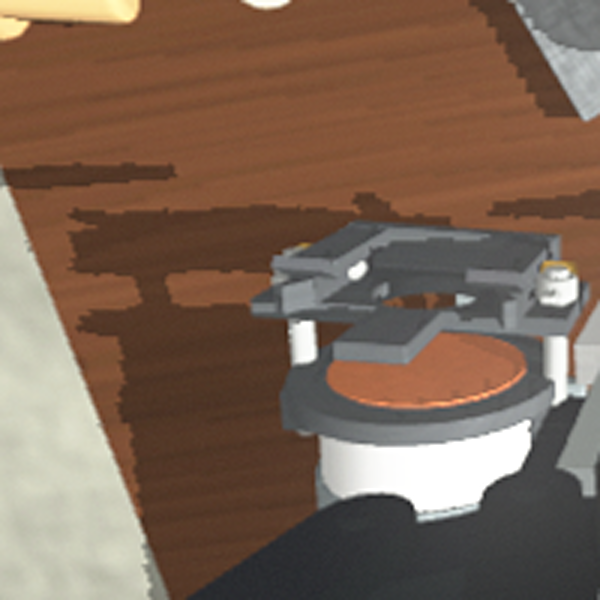

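```bash
python3 - <<'E'
from h import *
c=wc("w18.npy")
f=lambda x,y:((x+.5)/3-.5,100+(y+.5)/3-.5)
for z in (.154,):
    for a,b in (((334,345),(410,350)),((333,357),(407,364))):
        A=plane(c,f(*a),z);B=plane(c,f(*b),z);print(A,B,(A+B)/2,np.linalg.norm(A-B),np.degrees(np.arctan2(-(B-A)[0],(B-A)[1])))
im=cv2.imread("pics/w18.png"); 
k=cv2.resize(im[170:225,75:200],None,fx=6,fy=6,interpolation=cv2.INTER_CUBIC)
cv2.imwrite("pics/w18b.png",cv2.convertScaleAbs(k,alpha=2,beta=0))
E
```

```text
[ 0.5104 -0.181   0.154 ] [ 0.5159 -0.1536  0.154 ] [ 0.5132 -0.1673  0.154 ] 0.028036756874696526 -11.494437377655187
[ 0.515  -0.1826  0.154 ] [ 0.5213 -0.156   0.154 ] [ 0.5181 -0.1693  0.154 ] 0.027386678461990523 -13.301613508428323
```

View pics/w18b.png

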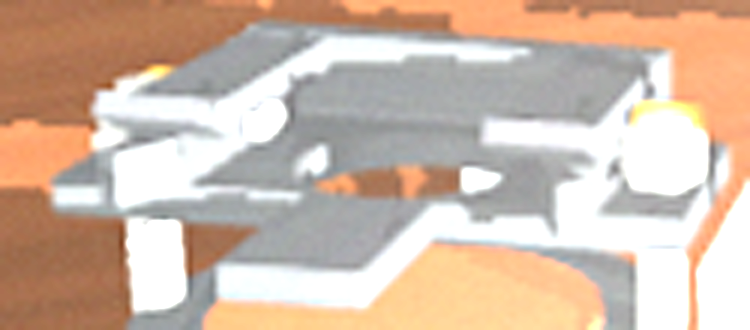

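```bash
python3 - <<'E'
from h import *
im=cv2.imread("pics/top0.png")
b,g,r=[im[:,:,i].astype(int) for i in range(3)]
m=((im.min(2)>150)&(abs(r-b)<30)).astype(np.uint8); m[:,:270]=0;m[:,335:]=0;m[:115]=0;m[200:]=0
L=[]
for y in range(122,192):
    xs=np.where(m[y])[0]
    if len(xs)>15: L.append((y,xs.min(),xs.max()))
L=np.array(L); print(L[::6])
for col in (1,2):
    x=L[:,col].astype(float); y=L[:,0]
    ok=np.ones(len(y),bool)
    for _ in range(4):
        k=np.polyfit(y[ok],x[ok],1); ok=abs(np.polyval(k,y)-x)<1
    A=plane(C["top"],(np.polyval(k,185),185),.11);B=plane(C["top"],(np.polyval(k,125),125),.11)
    print(k,ok.sum(),A,B,np.degrees(np.arctan2((B-A)[1],(B-A)[0])))
c=wc("w18.npy"); f=lambda x,y:(75+(x+.5)/6-.5,170+(y+.5)/6-.5)
for n,a,bb,z in [("lips outer",(93,93),(612,140),.130),("tongue",(218,263),(372,272),.154),("tong rear",(216,293),(368,305),.154),("Llip",(93,93),(218,122),.13),("Rlip",(483,120),(612,140),.13)]:
    A=plane(c,f(*a),z);B=plane(c,f(*bb),z);print(n,A,B,(A+B)/2,np.linalg.norm(A-B),np.degrees(np.arctan2(-(B-A)[0],(B-A)[1])))
E
```

```text
[[122 295 316]
 [128 294 319]
 [134 293 310]
 [140 288 316]
 [146 290 316]
 [152 289 314]
 [158 288 313]
 [164 287 312]
 [170 286 311]
 [176 285 310]
 [182 280 302]
 [188 282 307]]
[ -0.1985 319.3371] 51 [ 0.5847 -0.1357  0.11  ] [ 0.7923 -0.179   0.11  ] -11.794951656201587
[ -0.194  343.6941] 52 [ 0.5841 -0.2222  0.11  ] [ 0.7918 -0.2652  0.11  ] -11.699433826310495
lips outer [ 0.4789 -0.209   0.13  ] [ 0.5014 -0.111   0.13  ] [ 0.4902 -0.16    0.13  ] 0.10058860458913893 -12.885461978387857
tongue [ 0.5089 -0.1807  0.154 ] [ 0.5143 -0.1529  0.154 ] [ 0.5116 -0.1668  0.154 ] 0.028380485137778876 -11.035789967520573
tong rear [ 0.5147 -0.1826  0.154 ] [ 0.5207 -0.1551  0.154 ] [ 0.5177 -0.1689  0.154 ] 0.02812635321625884 -12.326669684460832
Llip [ 0.4789 -0.209   0.13  ] [ 0.4878 -0.1865  0.13  ] [ 0.4834 -0.1977  0.13  ] 0.0242524725529228 -21.44288008542789
Rlip [ 0.4941 -0.1351  0.13  ] [ 0.5014 -0.111   0.13  ] [ 0.4977 -0.1231  0.13  ] 0.02520933926757152 -16.74582768617787
```

```bash
python3 - <<'E'
from h import *
print(togo([.527,-.068,.26],78.2))
E
```

```text
(array([ 4.34, -0.04, -0.02]), array([ 6.94, -4.19,  5.29]))
```

```bash
python3 -m pendant '[[1,0,0,1.5,-1,1,3.5],[2.5,0,0,3.5,-2.5,3,3.5],[3.5,0,0,5.5,-3.7,4.7,3.5],[4.3,0,0,6.9,-4.2,5.3,3.5],[4.3,0,0,6.9,-4.2,5.3,3.5],[4.3,0,0,6.9,-4.2,5.3,3.5]]'; python3 - <<'E'
from h import *
P,R,s=pose(); print(P,R[:,1],s["joint_vel"],s["moment"],s["wrist_force"])
np.save("w19.npy",ctrl.get_calibration("wrist")["extrinsics"])
im=ctrl.snapshot("wrist")[:,:,::-1]
cv2.imwrite("pics/w19.png",im)
cv2.imwrite("pics/w19a.png",cv2.convertScaleAbs(cv2.resize(im[120:280,50:310],None,fx=3,fy=3,interpolation=cv2.INTER_CUBIC),alpha=1.7))
E
```

```text
t: 23.02
position: [0.5272, -0.0688, 0.2614]
ee_rot: [8.7, 90.0, -3.1]
wrist_force: [0.1, -0.9, -0.5]
finger_gap: 0.039
[ 0.5272 -0.0688  0.2614] [0.2046 0.9788 0.0001] [ 0.1806 -0.7799 -0.606   0.0552 -0.0885 -0.036 ] [-0.0116  0.0293  0.0189] [ 0.1301 -0.8666 -0.4528]
```

View pics/w19a.png

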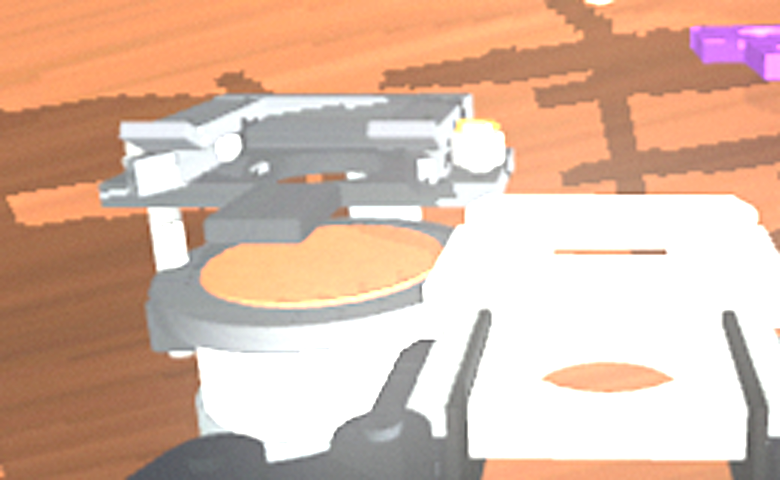

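```bash
python3 - <<'E'
from h import *
im=cv2.imread("pics/w19.png")
cv2.imwrite("pics/w19b.png",cv2.convertScaleAbs(cv2.resize(im[145:205,80:225],None,fx=5.5,fy=5.5,interpolation=cv2.INTER_CUBIC),alpha=1.6))
E
```

```text
(no output)
```

View pics/w19b.png

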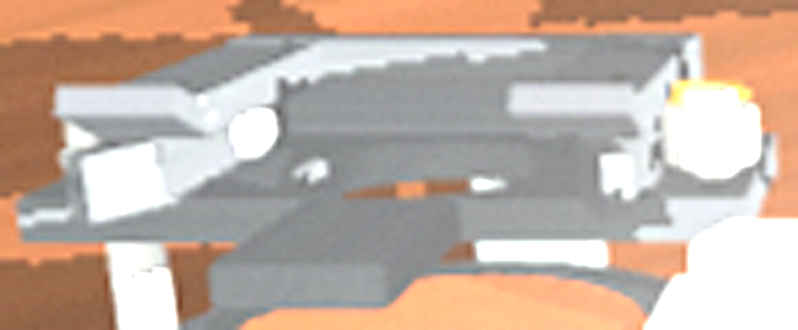

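```bash
python3 - <<'E'
from h import *
c=wc("w19.npy"); P,R,s=pose()
f=lambda x,y:(80+(x+.5)/5.5-.5,145+(y+.5)/5.5-.5)
for n,p,z in [("tongFL",(213,263),.154),("tongFR",(393,262),.154),("tongRL",(213,305),.154),("tongRR",(384,303),.154),
 ("LlipF",(55,87),.13),("LlipR",(56,116),.13),("RlipF",(512,83),.13),("RlipR",(510,114),.13),("RlipFo",(640,83),.13),("LlipFi",(183,87),.13)]:
    X=plane(c,f(*p),z); print(n,X,"tool",(R.T@(X-P)*1000).round(1))
# held die: front-top edge of tab, in full image
for n,p in [("tabFL",(50+470/3,120+430/3)),("tabFR",(50+748/3,120+430/3)),("tabRL",(50+470/3,120+459/3)),("tabRR",(50+748/3,120+459/3))]:
  for z in (P[2]+.022,):
    X=plane(c,p,z); print(n,X,"tool",(R.T@(X-P)*1000).round(1))
im=cv2.imread("pics/w19.png")
cv2.imwrite("pics/w19c.png",cv2.resize(im[175:285,180:325],None,fx=5,fy=5,interpolation=cv2.INTER_CUBIC))
E
```

```text
tongFL [ 0.5088 -0.1804  0.154 ] tool [ 107.9 -113.     4.5]
tongFR [ 0.5143 -0.1531  0.154 ] tool [107.9 -85.2   4.3]
tongRL [ 0.5153 -0.1826  0.154 ] tool [ 107.9 -113.9   11.3]
tongRR [ 0.5204 -0.1564  0.154 ] tool [107.9 -87.2  11. ]
LlipF [ 0.4793 -0.2086  0.13  ] tool [ 131.8 -146.7  -18.6]
LlipR [ 0.484  -0.2102  0.13  ] tool [ 131.8 -147.3  -13.7]
RlipF [ 0.4941 -0.1346  0.13  ] tool [131.8 -71.3 -19.3]
RlipR [ 0.499  -0.1364  0.13  ] tool [131.8 -72.  -14.1]
RlipFo [ 0.4984 -0.114   0.13  ] tool [131.8 -50.2 -19.3]
LlipFi [ 0.4837 -0.188   0.13  ] tool [ 131.8 -125.6  -18.6]
tabFL [ 0.5203 -0.0861  0.2839] tool [-22.  -18.5  -3.3]
tabFR [ 0.5282 -0.0478  0.2839] tool [-22.   20.7  -3.3]
tabRL [ 0.5247 -0.0873  0.2839] tool [-22.  -18.7   1.3]
tabRR [ 0.5328 -0.0485  0.2839] tool [-22.   20.9   1.3]
```

View pics/w19c.png

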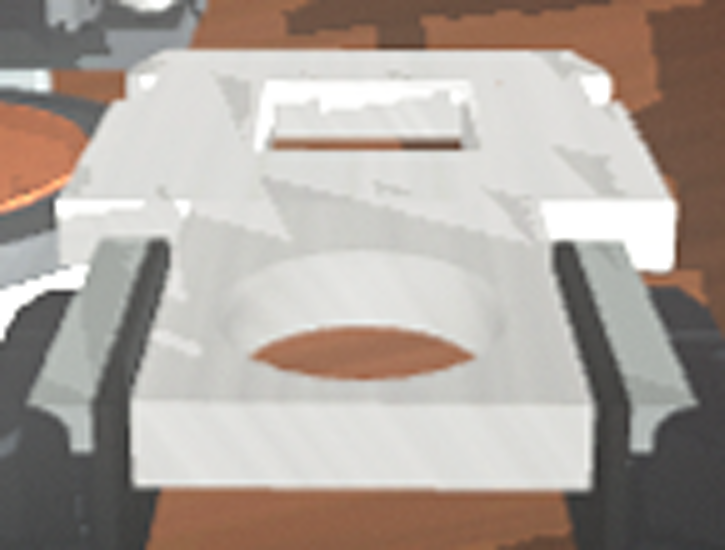

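```bash
python3 - <<'E'
from h import *
c=wc("w19.npy"); P,R,s=pose()
f=lambda x,y:(180+(x+.5)/5-.5,175+(y+.5)/5-.5)
for h in (18,20,22,24,26):
  print(h)
  for n,a,b,d in [("tabF",(132,403),(595,403),0),("tabR",(132,488),(590,490),0),("shF",(57,202),(676,202),-46),("shR",(60,266),(672,270),-46),("lowF",(128,52),(610,52),-110)]:
    A,B=[R.T@(plane(c,f(*p),P[2]+(h+d)/1000)-P)*1000 for p in (a,b)]
    print(n,((A+B)/2).round(1),"w",(B-A)[1].round(1))
E
```

```text
18
tabF [-18.    0.8  -5. ] w 40.2
tabR [-18.    0.6   3.5] w 40.5
shF [28.   1.2 -5.9] w 72.1
shR [28.   1.2  2.5] w 72.2
lowF [92.   1.8 -6.4] w 76.1
20
tabF [-20.    0.8  -6.1] w 39.5
tabR [-20.    0.6   2.2] w 39.8
shF [26.   1.2 -6.6] w 71.2
shR [26.   1.2  1.6] w 71.3
lowF [90.   1.7 -7. ] w 75.4
22
tabF [-22.    0.8  -7.1] w 38.8
tabR [-22.    0.6   1. ] w 39.1
shF [24.   1.2 -7.4] w 70.3
shR [24.   1.1  0.7] w 70.4
lowF [88.   1.7 -7.5] w 74.7
24
tabF [-24.    0.8  -8.2] w 38.1
tabR [-24.    0.6  -0.2] w 38.4
shF [22.   1.2 -8.2] w 69.4
shR [22.   1.1 -0.2] w 69.5
lowF [86.   1.7 -8.1] w 74.0
26
tabF [-26.    0.8  -9.3] w 37.4
tabR [-26.    0.6  -1.5] w 37.7
shF [20.   1.2 -8.9] w 68.5
shR [20.   1.1 -1. ] w 68.6
lowF [84.   1.7 -8.6] w 73.4
```

```bash
python3 -m pendant '[[0,0,0,0,-1,-0.5,3.5],[0,0,0,0,-3,-1.5,3.5],[0,0,0,0,-5.5,-1.5,3.5],[0,0,0,0,-8,-1.5,3.5],[0,0,0,0,-9.5,-1.5,3.5],[0,0,0,0,-10,-1.5,3.5],[0,0,0,1.5,-10,-1.5,3.5],[0,0,0,2.8,-10,-1.3,3.5],[0,0,0,3.2,-10,-1,3.5],[0,0,0,3.2,-10,-1,3.5]]'; python3 - <<'E'
from h import *
P,R,s=pose(); print(P,s["joint_vel"],s["moment"],s["wrist_force"])
im=ctrl.snapshot("wrist")[:,:,::-1]
cv2.imwrite("pics/w20.png",im)
P,R,s=pose(); print(P,R.T@s["moment"],R.T@s["wrist_force"])
np.save("pl.npy",P)
im=ctrl.snapshot("side")[:,:,::-1]
cv2.imwrite("pics/s20.png",cv2.resize(im[130:230,180:300],None,fx=6,fy=6,interpolation=cv2.INTER_CUBIC))
P,R,s=pose(); print(P,R.T@s["moment"],R.T@s["wrist_force"])
E
```

```text
t: 24.32
position: [0.4968, -0.1644, 0.228]
ee_rot: [166.1, 89.9, 154.3]
wrist_force: [0.0, 0.6, -2.1]
finger_gap: 0.0382
[ 0.4968 -0.1644  0.228 ] [-0.2072 -0.7632 -0.9469  0.0686  0.3621 -0.0275] [ 0.0203  0.0553 -0.0328] [ 0.0461  0.556  -2.0747]
[ 0.497  -0.1646  0.2286] [ 0.0485 -0.0325  0.0234] [ 0.8535 -0.5839 -0.3015]
[ 0.4971 -0.1648  0.2291] [ 0.0117  0.0282 -0.0182] [ 1.9697  0.0321 -0.5178]
```

View pics/w20.png

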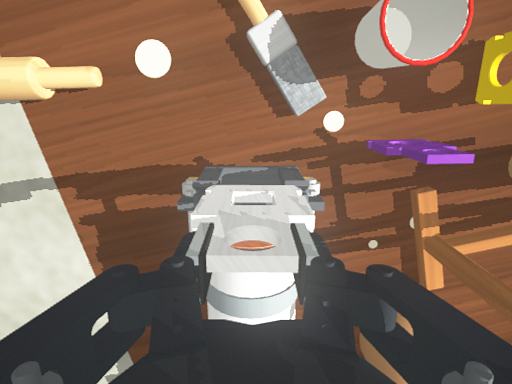

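View pics/s20.png

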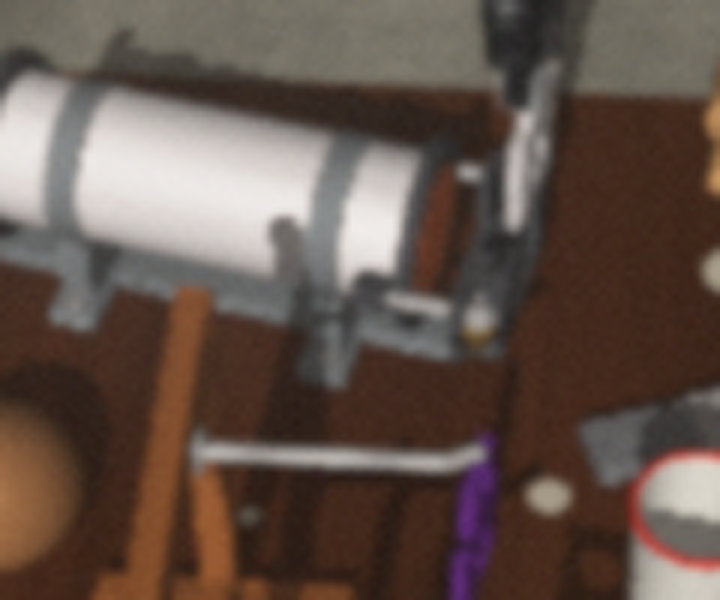

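```bash
python3 -m pendant '[[0,0,0,0,0,0.5,3.5],[0,0,0,0,0,0.9,3.5],[0,0,0,0,0,1.0,3.5],[0,0,0,0,0,1.0,3.5]]'; cat > fm.py <<'E'
from h import *
M=[];F=[]
P,R,s=pose();M.append(R.T@s["moment"]);F.append(R.T@s["wrist_force"])
im=ctrl.snapshot("side")
P,R,s=pose();M.append(R.T@s["moment"]);F.append(R.T@s["wrist_force"])
print(P,"along",(R.T@(P-np.load("pl.npy"))*1000).round(1),"M",np.mean(M,0),"F",np.mean(F,0))
E
python3 fm.py;  python3 -m pendant '[[0,0,0,0,0,0.1,3.5],[0,0,0,0,0,0.1,3.5]]'; python3 fm.py;  python3 -m pendant '[[0,0,0,0,0,0.1,3.5],[0,0,0,0,0,0.1,3.5]]'; python3 fm.py; python3 -m pendant '[[0,0,0,0,0,0.1,3.5],[0,0,0,0,0,0.1,3.5]]'; python3 fm.py
```

```text
t: 24.92
position: [0.5067, -0.167, 0.2289]
ee_rot: [-147.5, 90.0, -159.3]
wrist_force: [-0.1, 0.1, -0.8]
finger_gap: 0.0387
[ 0.5066 -0.167   0.2288] along [-0.2 -0.3  9.9] M [0.0033 0.0176 0.0183] F [ 1.0642 -0.0135 -0.3174]
t: 25.22
position: [0.5076, -0.1671, 0.2288]
ee_rot: [-5.9, 90.0, -17.8]
wrist_force: [-0.8, 0.0, -2.1]
finger_gap: 0.0391
[ 0.5076 -0.1671  0.2288] along [-0.2 -0.3 10.9] M [ 0.0079  0.0189 -0.0037] F [ 1.518  -0.0674 -0.0199]
t: 25.52
position: [0.5086, -0.1673, 0.2289]
ee_rot: [-4.3, 90.0, -16.1]
wrist_force: [0.2, -0.7, -1.5]
finger_gap: 0.0383
[ 0.5086 -0.1674  0.2288] along [-0.2 -0.3 11.9] M [-0.013   0.0011 -0.0073] F [ 1.5539 -0.6652  0.2899]
t: 25.82
position: [0.5096, -0.1676, 0.2288]
ee_rot: [-39.5, 90.0, -51.4]
wrist_force: [1.3, -0.1, -1.3]
finger_gap: 0.0389
[ 0.5096 -0.1676  0.2288] along [-0.2 -0.3 12.9] M [ 0.0115 -0.0517 -0.0064] F [1.5485 0.5322 0.8257]
```

```bash
for i in 1; do python3 -m pendant '[[0,0,0,0,0,0.1,3.5],[0,0,0,0,0,0.1,3.5]]'; done; python3 fm.py;  python3 -m pendant '[[0,0,0,0,0,0.1,3.5],[0,0,0,0,0,0.1,3.5]]'; python3 fm.py
```

```text
t: 26.12
position: [0.5106, -0.1678, 0.2288]
ee_rot: [-64.4, 90.0, -76.2]
wrist_force: [0.2, 1.0, -0.9]
finger_gap: 0.0387
[ 0.5105 -0.1677  0.2288] along [-0.2 -0.3 13.9] M [ 0.0228 -0.0296  0.0187] F [ 1.1277  0.6553 -0.5285]
t: 26.42
position: [0.5114, -0.1679, 0.2288]
ee_rot: [179.2, 90.0, 167.4]
wrist_force: [-0.4, 0.1, -0.2]
finger_gap: 0.0384
[ 0.5114 -0.1679  0.2288] along [-0.2 -0.3 14.7] M [-0.015   0.1928  0.0239] F [ 1.1782  0.0544 -0.2947]
```

```bash
python3 -m pendant '[[0,0,0,0,0.03,-0.25,3.5],[0,0,0,0,0.03,-0.25,3.5],[0,0,0,0.5,0.03,-0.25,3.5],[0,0,0,1,0.03,-0.25,3.5],[0,0,0,1.5,0.03,-0.25,3.5],[0,0,0,1.5,0.03,-0.25,3.5]]'; python3 fm.py
```

```text
t: 27.22
position: [0.5087, -0.167, 0.2129]
ee_rot: [167.6, 89.9, 155.8]
wrist_force: [-0.8, 0.3, -1.0]
finger_gap: 0.0389
[ 0.5089 -0.1671  0.2134] along [15.2  0.  12.2] M [0.0177 0.0151 0.0228] F [ 0.8256 -0.393  -0.4045]
```

```bash
python3 -m pendant '[[0,0,0,0.5,0,0,3.5],[0,0,0,1,0,0,3.5],[0,0,0,1.5,0,0,3.5],[0,0,0,1.5,0,0,3.5]]'; python3 fm.py; python3 -m pendant '[[0,0,0,0.5,0,0,3.5],[0,0,0,1,0,0,3.5],[0,0,0,1.5,0,0,3.5],[0,0,0,1.5,0,0,3.5]]'; python3 fm.py
```

```text
t: 27.78
position: [0.5087, -0.167, 0.198]
ee_rot: [168.0, 89.9, 156.2]
wrist_force: [-0.2, 0.6, -0.8]
finger_gap: 0.0388
[ 0.5089 -0.1671  0.1984] along [30.2  0.  12.2] M [-0.0122  0.0084 -0.0123] F [ 1.2985  0.3706 -0.0681]
t: 28.32
position: [0.5087, -0.1671, 0.183]
ee_rot: [-177.7, 89.9, 170.5]
wrist_force: [-0.2, -0.2, -2.2]
finger_gap: 0.0388
[ 0.5088 -0.1671  0.1834] along [45.2 -0.  12.2] M [ 0.0032  0.0006 -0.1208] F [ 2.0629 -0.1386 -0.3628]
```

```bash
python3 -m pendant '[[0,0,0,0.5,0,0,3.5],[0,0,0,1,0,0,3.5],[0,0,0,1.3,0,0,3.5],[0,0,0,1.3,0,0,3.5]]'; python3 fm.py; python3 -m pendant '[[0,0,0,0.2,0,0,3.5],[0,0,0,0.4,0,0,3.5],[0,0,0,0.4,0,0,3.5]]'; python3 fm.py
```

```text
t: 28.88
position: [0.5089, -0.1671, 0.1704]
ee_rot: [-176.7, 90.0, 171.5]
wrist_force: [0.6, -0.2, -2.3]
finger_gap: 0.0386
[ 0.5089 -0.1671  0.1706] along [58.  -0.  12.2] M [ 0.0045 -0.0049 -0.203 ] F [ 1.9047 -1.0258  0.0736]
t: 29.3
position: [0.5095, -0.1677, 0.1673]
ee_rot: [-42.7, 89.9, -54.5]
wrist_force: [0.0, -2.9, 1.9]
finger_gap: 0.0387
[ 0.5094 -0.1677  0.1673] along [61.3 -0.4 12.7] M [-0.0124 -0.0812 -0.6748] F [-1.9036 -3.0355  0.9287]
```

```bash
python3 -m pendant '[[0,0,0,0,-0.1,0,3.5],[0,0,0,0.1,-0.1,0,3.5],[0,0,0,0.3,-0.1,0,3.5],[0,0,0,0.3,-0.1,0,3.5]]'; python3 fm.py; python3 -m pendant '[[0,0,0,0.2,0,0,3.5],[0,0,0,0.4,0,0,3.5],[0,0,0,0.4,0,0,3.5]]'; python3 fm.py
```

```text
t: 29.85
position: [0.509, -0.1683, 0.1638]
ee_rot: [-44.7, 90.0, -56.5]
wrist_force: [-0.3, -3.1, 2.0]
finger_gap: 0.0387
[ 0.509  -0.1683  0.1638] along [64.8 -1.1 12.5] M [-0.0033 -0.1544 -0.762 ] F [-2.2507 -2.9916  0.6652]
t: 30.28
position: [0.5096, -0.1682, 0.1612]
ee_rot: [-1.4, 89.9, -13.3]
wrist_force: [-0.4, -1.6, 8.0]
finger_gap: 0.039
[ 0.5096 -0.1682  0.1612] along [67.4 -1.  12.9] M [-0.0295  0.1199 -0.562 ] F [-7.9664 -2.2012 -0.3847]
```

```bash
python3 -m pendant '[[0,0,0,0.3,-0.05,0,3.5],[0,0,0,0.6,-0.05,0,3.5],[0,0,0,0.6,-0.05,0,3.5]]'; python3 fm.py; python3 -m pendant '[[0,0,0,0.3,0,0,3.5],[0,0,0,0.5,0,0,3.5],[0,0,0,0.5,0,0,3.5]]'; python3 fm.py
```

```text
t: 30.7
position: [0.5095, -0.1685, 0.1542]
ee_rot: [12.5, 89.9, 0.6]
wrist_force: [1.9, -2.4, 3.1]
finger_gap: 0.039
[ 0.5094 -0.1685  0.1542] along [74.5 -1.3 12.9] M [ 0.0167 -0.5038 -0.5135] F [-3.2066 -1.6893  2.3955]
t: 31.12
position: [0.508, -0.168, 0.1476]
ee_rot: [160.0, 89.8, 148.1]
wrist_force: [0.2, 0.5, -1.3]
finger_gap: 0.0386
[ 0.508  -0.168   0.1476] along [80.9 -1.1 11.6] M [-0.0235 -0.0836 -0.2455] F [1.1834 0.4994 0.3203]
```

```bash
python3 -m pendant '[[0,0,0,0.2,0,0,3.5],[0,0,0,0.4,0,0,3.5],[0,0,0,0.4,0,0,3.5]]'; python3 fm.py
```

```text
t: 31.55
position: [0.5092, -0.1683, 0.1475]
ee_rot: [88.0, 90.0, 76.1]
wrist_force: [-4.0, 3.8, 12.4]
finger_gap: 0.039
[ 0.5092 -0.1683  0.1474] along [81.2 -1.1 12.7] M [0.0589 1.1493 0.0932] F [-12.6546   3.0405  -4.2394]
```

```bash
python3 -m pendant '[[0,0,0,-0.3,0,0,3.5],[0,0,0,-0.3,0,0,4.2],[0,0,0,-0.3,0,0,4.6],[0,0,0,-0.3,0,0,5.2],[0,0,0,-0.3,0,0,5.5],[0,0,0,-0.3,0,0,5.5],[0,0,0,-3,0,0,5.5],[0,0,0,-6,0,0,5.5],[0,0,0,-8,0,-2,5.5],[0,0,0,-8,0,-2,5.5]]'; python3 - <<'E'
from h import *
P,R,s=pose(); print(P,s["joint_vel"])
np.save("w21.npy",ctrl.get_calibration("wrist")["extrinsics"])
im=ctrl.snapshot("wrist")[:,:,::-1]
cv2.imwrite("pics/w21.png",im)
E
```

```text
t: 32.85
position: [0.4898, -0.1649, 0.227]
ee_rot: [-12.5, 89.7, -24.3]
wrist_force: [-0.1, -0.6, 1.0]
finger_gap: 0.0549
[ 0.4898 -0.1649  0.227 ] [ 0.1794  2.3516  1.4039  0.0093 -1.2003  0.1146]
```

View pics/w21.png

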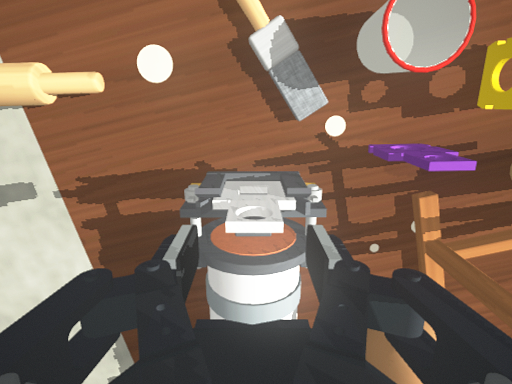

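```bash
python3 - <<'E'
from h import *
c=wc("w21.npy"); im=cv2.imread("pics/w21.png")
cv2.imwrite("pics/w21z.png",cv2.resize(im[165:245,175:335],None,fx=5,fy=5,interpolation=cv2.INTER_CUBIC))
E
```

```text
(no output)
```

View pics/w21z.png

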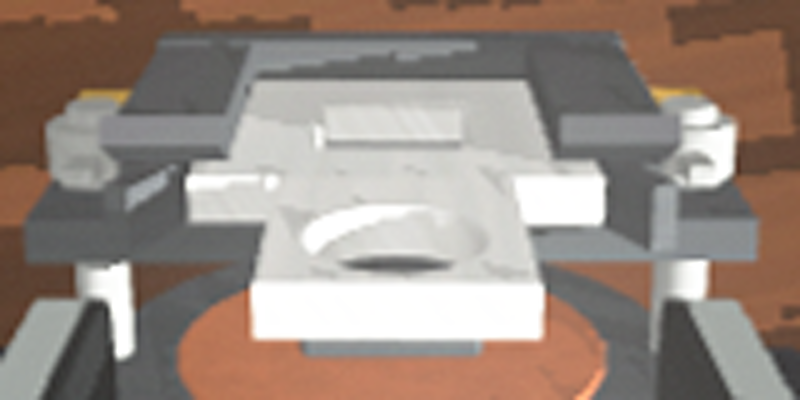

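```bash
python3 - <<'E'
from h import *
c=wc("w21.npy"); P,R,s=pose()
f=lambda x,y:(175+(x+.5)/5-.5,165+(y+.5)/5-.5)
for z in (.165,.17,.175,.19):
    q=[plane(c,f(*p),z) for p in ((252,281),(544,281),(254,340),(543,340))]
    w=R.T@(q[1]-q[0]); w2=R.T@(q[3]-q[2]); print(z,w[1]*1e3,w2[1]*1e3,"th",(R.T@(q[2]-q[0]))[2]*1e3,np.mean(q,0),(R.T@(np.mean(q,0)-P)*1e3).round(1))
for z in (.119,.124,.129,.143):
    q=[plane(c,f(*p),z) for p in ((186,172),(605,172))];print(z,(R.T@(q[1]-q[0]))[1]*1e3)
E
```

```text
0.165 41.45447089585233 41.509092762928596 th 9.109943883633882 [ 0.5068 -0.1661  0.165 ] [60.5  2.2 17.1]
0.17 40.40010042365994 40.45333301516382 th 8.8782377340519 [ 0.5046 -0.1657  0.17  ] [55.4  2.1 14.9]
0.175 39.34572995146753 39.39757326739905 th 8.646531584470024 [ 0.5025 -0.1653  0.175 ] [50.4  2.1 12.7]
0.19 36.182618534890274 36.23029402410466 th 7.95141313572428 [ 0.4961 -0.164   0.19  ] [35.4  2.   6.2]
0.119 71.86675197397763
0.124 70.38547631475201
0.129 68.90420065552644
0.143 64.75662880969476
```

```bash
python3 -m pendant '[[0,0,0,0,0.1,0.8,3],[0,0,0,0,0.1,1.7,0],[0,0,0,0,0.1,1.7,0],[0,0,0,1,0.1,1.7,0],[0,0,0,2.5,0.1,1.7,0],[0,0,0,3.8,0.1,1.7,0],[0,0,0,4.3,0.1,1.7,0],[0,0,0,4.3,0.1,1.7,0]]'; python3 fm.py; python3 -m pendant '[[0,0,0,0.3,0,0,0],[0,0,0,0.6,0,0,0],[0,0,0,0.6,0,0,0]]'; python3 fm.py
```

```text
t: 33.9
position: [0.5057, -0.1669, 0.1812]
ee_rot: [170.2, 89.9, 158.4]
wrist_force: [0.2, -0.9, 0.1]
finger_gap: -0.0001
[ 0.5061 -0.167   0.1818] along [46.8 -0.5  9.4] M [ 0.0001 -0.037  -0.0312] F [ 0.063  -0.2181  0.5223]
t: 34.33
position: [0.5074, -0.1675, 0.178]
ee_rot: [-7.8, 89.8, -19.6]
wrist_force: [0.9, 0.3, 5.6]
finger_gap: -0.0001
[ 0.5074 -0.1675  0.178 ] along [50.6 -0.6 10.5] M [-0.001   0.0146  0.0932] F [-5.4257  0.5078  0.5432]
```

```bash
python3 -m pendant '[[0,0,0,0.3,0,0,0],[0,0,0,0.5,0,0,0],[0,0,0,0.5,0,0,0]]'; python3 fm.py; python3 -m pendant '[[0,0,0,-1,0,0,0],[0,0,0,-4,0,0,0],[0,0,0,-9,0,0,0],[0,0,0,-14,0,0,0],[0,0,0,-17,0,-3,0],[0,0,0,-17,0,-6,0],[0,0,0,-17,0,-6,0]]';  python3 - <<'E'
from h import *
P,R,s=pose(); print(P,s["wrist_force"],s["t"])
a=ctrl.snapshot("wrist")[:,:,::-1];b=ctrl.snapshot("side")[:,:,::-1];t=ctrl.snapshot("top")[:,:,::-1]
cv2.imwrite("pics/w22.png",a)
cv2.imwrite("pics/s22.png",cv2.resize(b[130:300,150:340],None,fx=3.5,fy=3.5,interpolation=cv2.INTER_CUBIC))
cv2.imwrite("pics/t22.png",cv2.resize(t[120:290,120:360],None,fx=3.3,fy=3.3,interpolation=cv2.INTER_CUBIC))
E
```

```text
t: 34.75
position: [0.5102, -0.1683, 0.1778]
ee_rot: [-6.5, 89.3, -18.3]
wrist_force: [0.1, 2.2, 19.1]
finger_gap: -0.0001
[ 0.5102 -0.1682  0.1778] along [50.9 -0.8 13. ] M [-0.0036  0.1467  0.3052] F [-19.6923   1.8183  -0.384 ]
t: 35.67
position: [0.4465, -0.1545, 0.3414]
ee_rot: [-16.9, 89.9, -28.7]
wrist_force: [-0.2, -0.5, 0.9]
finger_gap: 0.0001
[ 0.4465 -0.1545  0.3414] [-0.2337 -0.5469  0.9125] 35.675
```

View pics/w22.png

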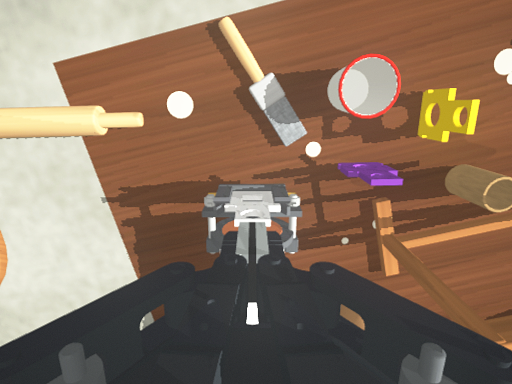

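View pics/s22.png

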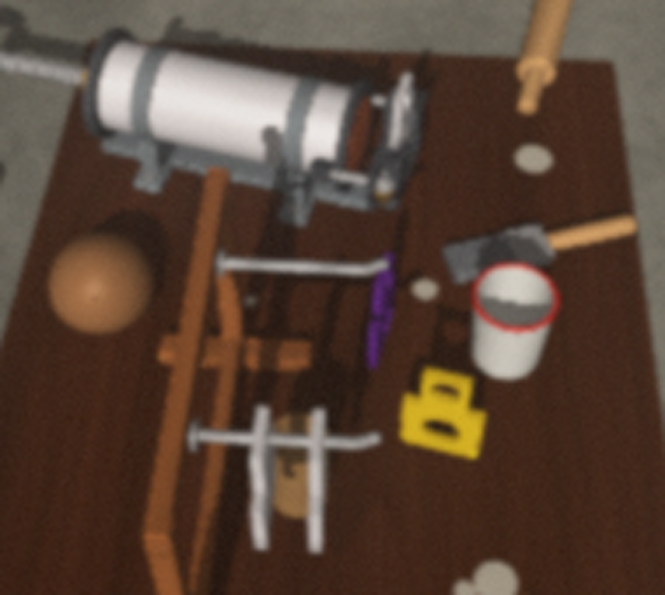

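View pics/t22.png

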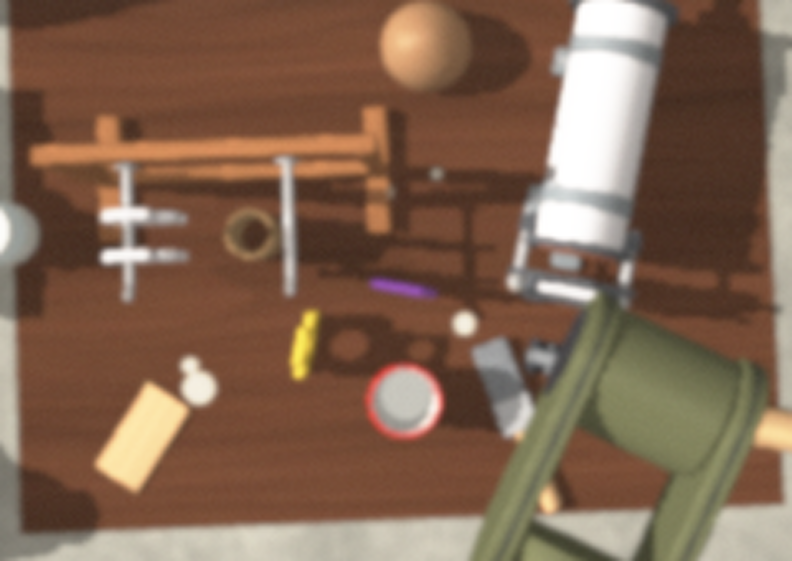

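All three dies are where they should be, and the other objects look unmoved compared with the first pictures. The robot is clear of everything, so I am handing in.

```bash
python3 - <<'E'
from workcell import ctrl
print(ctrl.close_job())
E
```

```text
the job is handed in; nothing more can be done
None
```

The square die stands fully home in the extruder's die holder, and the other two dies hang freely on the spare hook. I handed the job in at about 36 s of the 72 s allowed.

**Moving the dies:** I moved the slot die and then the round die onto the spare hook, about 43 mm and 80 mm from its root. I then took the square die off the full hook and found the back stop by touch, about 0.5 mm from where the camera had put it. I lowered the die into the slot and pushed it past the spring balls while still gripping it.

**Checks on the square die:**
- It stopped hard on the slot floor at the expected height, with 12 N.
- A second push of about 19 N with closed fingers on the tab top met it at 170 mm, and it did not move.
- The wrist picture gave a tab top of about 171 mm.

**Final pictures:** The two dies on the spare hook hang apart from each other, the full hook is empty, and nothing else appears to have moved. The robot was touching nothing.

**Disagreements:** My first estimate of the extruder's yaw (-7.5°) was wrong. A line fit to the barrel edges gave -11.8°, which the wrist view confirmed, and I used that. The die also entered the slot about 1 mm off-centre, rubbing one side with about 3 N, so I corrected it on the way down.

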